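# Fit the double lid, then lift the outer lid alone

### The job

The small soup pot stands open beside its double lid: lift both lids together by the bail, lower them into the pot's mouth without dropping them until the inner lid sits flat on the rim all round, and fold the bail fully down to either side so that it no longer bars the outer lid. Then take the outer lid by its knob, raise it alone and level, and finish while still holding it straight above the pot, about 10 cm clear of the inner lid, so that I can fill the dished inner lid and drips fall back into it. The lids must stay together until the inner lid is seated, the inner lid must then stay undisturbed in the pot, and the pot, mug, salt shaker and teaspoon must stay where they are.

Things in the scene. Friction and masses are not known exactly. Their poses are not given: they have to be found in the camera images.
- pot: loose open soup pot, dark blue-green enamel with a black rim, about 0.95 kg, outer diameter 149 mm, 95 mm high, round bore 142 mm; two black loop handles along its own +y and -y, 71 mm up, reach 101 mm from its axis. Origin: centre of its underside, on the worktop; z up
- pot_mouth (a point): centre of the pot's mouth, at rim height (95 mm above the worktop)
- inner_lid: loose steel inner lid, 0.32 kg: dish 20 mm deep, outside 120 mm wide at the bottom, 135 mm at the top; 160 mm flange 20 to 23 mm up, bead to 27 mm. Stands on the worktop under the outer lid. Seated, the flange lies on the pot's rim, origin 75 mm above the pot's. Origin: centre of the underside, z up; own x: line of the bail's pivots (80 mm either side, 33 mm up)
- bail (a joint): angle of the wire bail hinged on the inner lid about its x axis: 0 upright, positive leans to the inner lid's -y, negative to its +y; stops at -1.6 and 1.6 rad (level, outside the flange and 13 mm over the pot's rim). Its stiff hinge (0.08 N m, about 1 N at the grip) leaves it where it is put. 0.07 kg; arms 87 mm either side of the middle
- bail_grip (a point): middle of the bail's round wooden grip, 18 mm thick, 88 mm long, along the inner lid's x axis, 98 mm from the pivot line; 131 mm above the inner lid's underside when upright
- outer_lid: loose outer lid, dark blue-green enamel, 0.25 kg, diameter 150 mm, a dome 19 mm high. It lies loosely on the inner lid's flange inside the bead (its origin 23 mm above the inner lid's). Origin: centre of its flat underside, z up. The upright bail passes over it
- knob (a point): middle of the outer lid's wooden knob: round, 26 mm thick at its widest, from 18 to 49 mm above the outer lid's underside; this point is 36 mm above the underside
- mug: bystander: green and white mug, 101 mm high. Origin: centre of its underside
- salt_shaker: bystander: salt shaker, 44 mm thick, 90 mm high. Origin: centre of its underside
- teaspoon: bystander: steel teaspoon lying flat, 132 mm long. Origin: centre of its underside

How it is judged (in metres and radians):
On the way, in this order (a step that is already met when the one before it is completed fails the run):
1. both lids, nested, are lifted together off the worktop (horizontal distance between outer_lid and inner_lid below 0.008 m and z of outer_lid in the frame of inner_lid below 0.027 m and height (world z) of inner_lid above 0.04 m), for 0.2 s.
2. the inner lid is seated in the pot with the outer lid still nested on it and the bail still up (horizontal distance between outer_lid and inner_lid below 0.008 m and z of outer_lid in the frame of inner_lid below 0.027 m and horizontal distance between inner_lid and pot_mouth below 0.008 m and z of inner_lid in the frame of pot below 0.078 m and angle between inner_lid's own z axis and vertical below 0.05 rad and value of joint bail between -0.9 and 0.9 rad), for 0.2 s.
3. the bail is folded fully down to one side (beyond 1.4 rad) with the lids still nested and seated (horizontal distance between outer_lid and inner_lid below 0.008 m and z of outer_lid in the frame of inner_lid below 0.027 m and horizontal distance between inner_lid and pot_mouth below 0.008 m and z of inner_lid in the frame of pot below 0.078 m and angle between inner_lid's own z axis and vertical below 0.05 rad and (value of joint bail above 1.4 rad or value of joint bail below -1.4 rad)), for 0.2 s.
4. the outer lid is raised alone (horizontal distance between inner_lid and pot_mouth below 0.008 m and z of inner_lid in the frame of pot below 0.078 m and angle between inner_lid's own z axis and vertical below 0.05 rad and (value of joint bail above 1.4 rad or value of joint bail below -1.4 rad) and z of outer_lid in the frame of inner_lid above 0.06 m), for 0.2 s.
At the end, for the whole second after the job is handed in: Inner lid seated (8 mm of the mouth centre, within 3 mm of its seat, tilt < 0.05) and untouched; bail folded past 1.4 rad; fingers hold the outer lid still, tilt < 0.2, 70 to 200 mm above its nested height, within 50 mm of the pot axis, touching nothing else; pot moved < 30 mm (horizontal distance between inner_lid and pot_mouth below 0.008 m and z of inner_lid in the frame of pot below 0.078 m and angle between each of inner_lid, pot's own z axis and vertical below 0.05 rad and distance of pot from where it was at the start of the episode below 0.03 m and (value of joint bail above 1.4 rad or value of joint bail below -1.4 rad) and z of outer_lid in the frame of inner_lid between 0.093 and 0.223 m and horizontal distance between outer_lid and pot_mouth below 0.05 m and angle between outer_lid's own z axis and vertical below 0.2 rad and contact force between the fingers and outer_lid above 0.5 N and contact force between each of outer_lid, the arm and inner_lid below 0.05 N and contact force between outer_lid and pot below 0.05 N and linear speed of outer_lid below 0.05 m/s); the arm keeps its last pose, push and grip.
It fails at once if the outer lid comes off the inner lid (more than 12 mm up or 20 mm aside) while the inner lid is not seated in the pot (not (horizontal distance between inner_lid and pot_mouth below 0.008 m and z of inner_lid in the frame of pot below 0.078 m and angle between inner_lid's own z axis and vertical below 0.05 rad) and (z of outer_lid in the frame of inner_lid above 0.035 m or horizontal distance between outer_lid and inner_lid above 0.02 m)).
It fails at once if the lids are let fall (inner lid faster than 0.35 m/s with the fingers off it) (linear speed of inner_lid above 0.35 m/s and contact force between the fingers and inner_lid below 0.01 N and contact force between the fingers and outer_lid below 0.01 N).
It fails at once if the pot is pushed more than 30 mm or tipped (distance of pot from where it was at the start of the episode above 0.03 m or angle between pot's own z axis and vertical above 0.15 rad).
It fails at once if the mug, salt shaker or teaspoon is moved more than 30 mm (distance of any of mug, salt_shaker, teaspoon from where it was at the start of the episode above 0.03 m).
It also fails if it takes over 64 s, if anything falls off the work surface, if the arm or the gripper's body presses on something with over 40 N, if the wrist force passes 120 N, or if a joint passes its speed limit or range.

### The arm

A 6-joint arm with a two-finger parallel gripper is mounted at the origin on a cart in front of the work surface, level with it; the furniture and walls round the work are solid. World frame = base frame: x ahead of the robot, y to its left, z up, the work surface at z = 0. Lengths are in mm, angles in rad, forces in N, time in s.
With the tool pointing down it reaches from about 350 to 775 mm from the base axis. Payload 7.3 kg.
Tool frame: the origin (TCP) lies midway between the tips of the shut fingers; the grasp point (between the pads) lies 19 mm behind it; x points along the fingers, z is the direction in which the jaws open and shut, and the axes are right-handed (so a half turn about x gives the same grasp; the last joint's range is limited). The gripper opens to 92 mm and grips with 3 to 60 N. Pads are 19 mm wide; open, the fingers measure 130 mm over their backs; the gripper's body (75 mm by 190 mm) begins 47 mm behind the grasp point.
Start: joints at [1.156, 0.342, 1.524, -0, 1.275, -0.146], TCP at [139.411, 506.171, 226.741] pointing down, gripper open.
Joint ranges: [-2.53, 2.53], [-0.77, 2.02], [0.04, 2.7], [-1, 4.14], [0.28, 2.66], [-3.11, 3.11]. Speed limits (rad/s): [2.57, 2.57, 3.14, 3.14, 3.14, 3.14].

### API

Orientations are given as [roll, pitch, yaw] about the fixed x, y, z axes, in that order (R = Rz(yaw) Ry(pitch) Rx(roll)).
In Python, from plant import monitor, optics, close_job gives the robot as it stands.
- The arm moves only by the tool send_rows, never from a script. Its argument "commands" is a list that holds one entry, the list of rows, each a list of 5 numbers: the shift along the tool's x, y, z in m, then the turn about the tool's x in degrees, then the finger opening in m, from 0 to 0.0918. A call has 1 to 10 rows; each row shifts and turns the pose as measured when the row begins, along the tool's axes as they then stand; what a row does not reach is not made up. A row lasts 1/12 s, in which the tool goes at most 41.7 mm and 7.16 degrees, less where a joint would pass 70% of its speed; a pose out of reach is approached as far as the arm can. A call with a gripper value outside its range is refused whole. The fingers move at their own pace and stop on an object; the grip force is fixed at half the most. Time passes only in rows, so rows that do not move let the fingers close. It gives the time, the measured TCP pose, the force and the opening at its end, in the units of the state.
- monitor.get_obs(): the state, without advancing time (a new reading comes with each control period).
- optics.capture(name): name is "scene" or "top" or "wrist"; returns a dict with "color" (480x640x3 uint8, blue, green, red), "camera_matrix" (3x3 intrinsics, pixels), "camera_from_world" (4x4, takes a point from world to camera coordinates); the wrist camera has in their place "T_tool_cam" (4x4, takes a point from camera to tool coordinates, whose origin is the TCP and whose axes are the tool frame's). Camera axes: x right, y down, z forward; pixel columns grow to the right and rows downward; lengths in mm; the calibration is good to about 2 mm. A picture is of the moment at which its call begins: read the wrist's pose just before it. There is no depth.
- close_job(): hands the job in, once; it reports no verdict.
The state is a dict: "time": time; "joint_positions": joint angles; "dq": joint speeds; "tau": joint torques, N m; "tool_pos": TCP position; "tcp_rot": TCP orientation; "contact_force": force on the tool from outside, world axes, zero at the start; "moment": the same for the moment, N m; "grip_width": finger opening in mm.
Only numpy, scipy, OpenCV 4.12 (cv2) and the standard library are available. Lean on these libraries where they do the work, as an engineer would, in place of code of your own. Each camera call takes 0.05 s, during which the arm holds its last target.

## Working session

There is one attempt and no reset: what is moved stays moved. The work goes in short steps, Python scripts to look and compute and a tool call to move; the robot and the scene stay as the last step left them, time stands still between calls to the robot, and variables do not carry over. Pictures are saved under pics/ and viewed, and the job is handed in when it is done.

Besides the shell and the picture viewer there is one more tool, called by a JSON object that holds its "api" and its "payload", one argument or row to a line. send_rows: Moves the arm, as the interface text tells. Its arguments: {"type":"object","properties":{"commands":{"type":"array","items":{"type":"array","items":{"type":"array","items":{"type":"number"}}}}},"required":["commands"]}

```bash
mkdir -p pics; ls; python3 - <<'E'
from plant import monitor, optics
import cv2
o=monitor.get_obs(); print(o)
for n in ("scene","top","wrist"):
    c=optics.capture(n); cv2.imwrite(f"pics/{n}0.png",c["color"])
    print(n,{k:v.round(3).tolist() for k,v in c.items() if k!="color"})
E
```

```text
pics
{'time': 0.0, 'joint_positions': array([ 1.15598433e+00,  3.42710017e-01,  1.52501929e+00, -1.30299949e-05,
        1.27539306e+00, -1.46040689e-01]), 'dq': array([-0.00023627, -0.00078561, -0.00067621,  0.00083713,  0.00096465,
        0.0011745 ]), 'tau': array([ 2.08888869e-04, -4.31239307e+01, -2.44217670e+01,  7.17663788e-02,
        5.56269858e-02, -1.25376000e-04]), 'tool_pos': array([139.24921416, 505.77363284, 226.0507655 ]), 'tcp_rot': array([ 3.00369699,  1.56926657, -1.97745949]), 'contact_force': array([-0.01415149, -0.42607105,  1.27627818]), 'moment': array([0.00269169, 0.01280443, 0.01996361]), 'grip_width': 91.60817239191333}
scene {'camera_matrix': [[621.911, 0.0, 325.052], [0.0, 621.911, 237.856], [0.0, 0.0, 1.0]], 'camera_from_world': [[0.792, -0.61, -0.006, -451.999], [-0.321, -0.409, -0.855, 306.073], [0.519, 0.679, -0.519, 811.563], [0.0, 0.0, 0.0, 1.0]]}
top {'camera_matrix': [[465.561, 0.0, 324.342], [0.0, 465.561, 243.242], [0.0, 0.0, 1.0]], 'camera_from_world': [[0.025, -1.0, 0.017, 4.886], [-0.985, -0.027, -0.17, 619.776], [0.17, -0.012, -0.985, 867.836], [0.0, 0.0, 0.0, 1.0]]}
wrist {'camera_matrix': [[350.383, 0.0, 317.057], [0.0, 350.383, 239.765], [0.0, 0.0, 1.0]], 'T_tool_cam': [[-0.0, -0.245, 0.97, -158.722], [0.0, -0.97, -0.245, 65.726], [1.0, 0.0, 0.0, -0.081], [0.0, 0.0, 0.0, 1.0]]}
```

View pics/scene0.png

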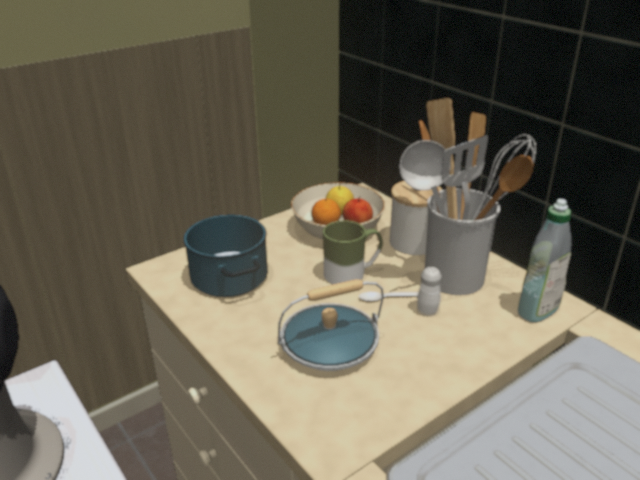

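View pics/top0.png

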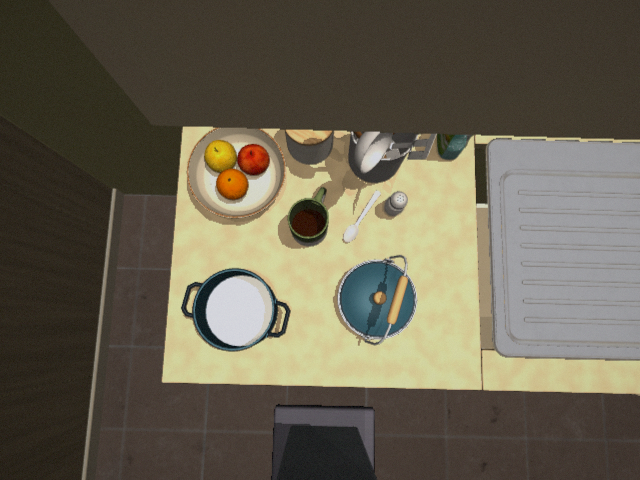

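View pics/wrist0.png

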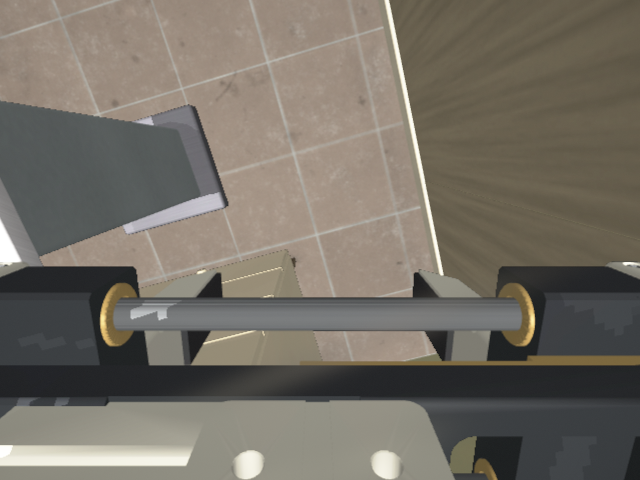

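```bash
python3 - <<'E'
import cv2
t=cv2.imread("pics/top0.png"); s=cv2.imread("pics/scene0.png")
cv2.imwrite("pics/t_lid.png",cv2.resize(t[245:355,325:430],None,fx=5.4,fy=5.4,interpolation=cv2.INTER_CUBIC))
cv2.imwrite("pics/t_pot.png",cv2.resize(t[260:360,175:300],None,fx=6,fy=6,interpolation=cv2.INTER_CUBIC))
cv2.imwrite("pics/s_lid.png",cv2.resize(s[270:380,265:395],None,fx=5.4,fy=5.4,interpolation=cv2.INTER_CUBIC))
E
```

```text
(no output)
```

View pics/t_lid.png

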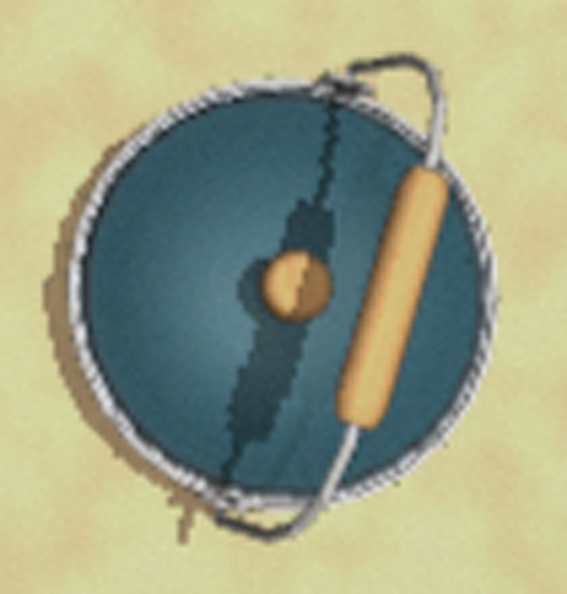

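View pics/t_pot.png

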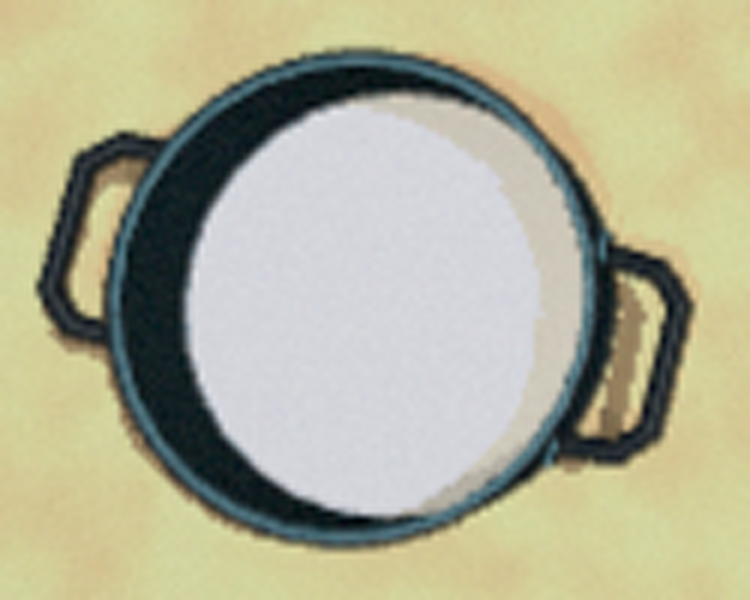

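View pics/s_lid.png

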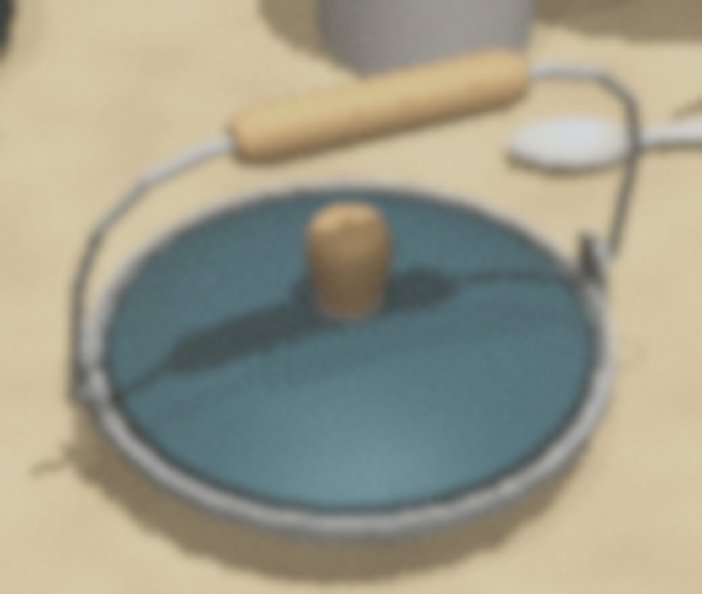

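```bash
cat > h.py <<'E'
import numpy as np, cv2
from scipy.optimize import least_squares
K={"scene":np.array([[621.911,0,325.052],[0,621.911,237.856],[0,0,1]]),"top":np.array([[465.561,0,324.342],[0,465.561,243.242],[0,0,1]])}
def ray(c,uv):
    T=c["camera_from_world"];R=T[:3,:3];t=T[:3,3]
    uv=np.atleast_2d(np.asarray(uv,float))
    d=np.c_[uv,np.ones(len(uv))]@np.linalg.inv(c["camera_matrix"]).T@R
    return -R.T@t,d/np.linalg.norm(d,axis=1)[:,None]
def onplane(c,uv,z):
    o,d=ray(c,uv); return o+d*((z-o[2])/d[:,2])[:,None]
def tri(c1,p1,c2,p2):
    o1,d1=ray(c1,p1);o2,d2=ray(c2,p2);d1=d1[0];d2=d2[0]
    s=np.linalg.lstsq(np.c_[d1,-d2],o2-o1,rcond=None)[0]
    a=o1+s[0]*d1;b=o2+s[1]*d2
    return (a+b)/2,np.linalg.norm(a-b)
def circ(P,r=None):
    f=(lambda q:np.hypot(P[:,0]-q[0],P[:,1]-q[1])-(r or q[2]))
    return least_squares(f,[*P.mean(0)[:2],70],loss="soft_l1",f_scale=1.).x
def proj(c,X):
    T=c["camera_from_world"];p=c["camera_matrix"]@(T[:3,:3]@np.asarray(X,float)+T[:3,3]);return p[:2]/p[2]
E
python3 - <<'E'
from h import *
from plant import optics
t=optics.capture("top");s=optics.capture("scene")
def T(x,y,f=5.4,ox=325,oy=245): return (x+.5)/f-.5+ox,(y+.5)/f-.5+oy
S=lambda x,y:T(x,y,5.4,265,270)
A,e=tri(t,T(429,172),s,S(522,76));print("grip endA",A,e)
B,e=tri(t,T(361,422),s,S(240,138));print("grip endB",B,e, (A+B)/2, np.linalg.norm(A-B), np.degrees(np.arctan2(*(A-B)[1::-1])))
for nm,c in (("cam top",t),("cam scene",s)): print(nm,ray(c,(0,0))[0])
print("knobtop",onplane(t,T(297,287),72),tri(t,T(297,287),s,S(348,210)))
hs=cv2.cvtColor(t["color"],cv2.COLOR_BGR2HSV)
m=cv2.inRange(hs,(85,70,40),(110,255,200))
m1=m.copy();m1[:, :325]=0; m1[:250]=0;m1[360:]=0
cs=max(cv2.findContours(m1,0,cv2.CHAIN_APPROX_NONE)[0],key=cv2.contourArea)
P=cv2.convexHull(cs)[:,0]; print("lid",circ(onplane(t,P,23)),circ(onplane(t,P,25)))
m2=m.copy();m2[:,300:]=0;m2[:255]=0;m2[365:]=0;m2[:,:175]=0
n,l,st,_=cv2.connectedComponentsWithStats(m2)
P=np.argwhere(l==1+st[1:,4].argmax())[:,::-1]
H=cv2.convexHull(P.astype(np.int32))[:,0]
print("pot hull",len(H),circ(onplane(t,H,95)),"all",circ(onplane(t,P,95)))
W=onplane(t,P,95);q=circ(W);r=np.hypot(*(W[:,:2]-q[:2]).T);print(np.percentile(r,[2,10,50,90,98]))
# handles ends: far bars mid
h1=onplane(t,T(57,225,6,175,260),71);h2=onplane(t,T(672,360,6,175,260),71);print("handles",h1,h2,(h1+h2)/2)
cv2.imwrite("pics/m.png",m1|m2)
E
```

```text
grip endA [ 548.69344165 -121.81317304  129.21400688] 2.5068410342354763
grip endB [466.46655603 -99.01324178 131.64512364] 1.8235091872318512 [ 507.57999884 -110.41320741  130.42956526] 85.36397315235926 -15.497669144706675
cam top [462.691886    32.29975018 960.29060456]
cam scene [  35.07721265 -701.61267905  680.53499233]
knobtop [[513.8925849  -86.39907189  72.        ]] (array([513.37891834, -85.655045  ,  76.26603156]), np.float64(0.6340493728592119))
lid [516.10690297 -86.37420992  72.5896369 ] [515.9931956  -86.12046863  72.43447329]
pot hull 33 [485.75738789 185.28280996  74.42504819] all [485.82090686 185.07872383  72.41341047]
[69.77709842 70.58871854 72.42961086 74.27369769 76.48026813]
handles [[505.74468722 283.88796354  71.        ]] [[468.56359513  88.71749688  71.        ]] [[487.15414117 186.30273021  71.        ]]
```

```bash
cat >> h.py <<'E'
from scipy.spatial.transform import Rotation as Ro
def st():
    from plant import monitor
    o=monitor.get_obs();R=Ro.from_euler("xyz",o["tcp_rot"]).as_matrix();return o,R,o["tool_pos"]
def togo(target,jawdir=None):
    o,R,p=st()
    print("t",round(o["time"],2),"p",p.round(1),"tilt",R[:,0].round(4),"jaw z",R[:,2].round(3),"F",o["contact_force"].round(2),"w",round(o["grip_width"],1))
    print("shift tool mm",(R.T@(np.asarray(target)-p)).round(1))
    if jawdir is not None:
        j=np.array([*jawdir,0]);j=R.T@j;a=np.degrees(np.arctan2(-j[1],j[2]));a=(a+90)%180-90
        print("turn deg",round(a,1),"q6",o["joint_positions"][5].round(3))
E
python3 - <<'E'
from h import *
togo([507.6,-110.4,260],[.267,.964])
from plant import optics
t=optics.capture("top")
print(onplane(t,[(308,220),(398,200),(350,237),(379,192)],50))
E
```

```text
t 0.25 p [139.3 506.  226.4] tilt [-3.e-04 -6.e-04 -1.e+00] jaw z [ 0.266  0.964 -0.001] F [-0.24 -0.52  0.48] w 91.9
shift tool mm [ -33.3 -518.7 -496.5]
turn deg 0.1 q6 -0.146
[[ 666.22041128   54.80854991   50.        ]
 [ 712.74861606 -125.76653302   50.        ]
 [ 633.96232499  -29.79255433   50.        ]
 [ 728.35538652  -87.20123767   50.        ]]
```

{"api": "send_rows", "payload": {
  "commands": [
    [[-0.003, -0.028, -0.027, 0, 0.09], [-0.003, -0.028, -0.027, 0, 0.09], [-0.003, -0.028, -0.027, 0, 0.09], [-0.003, -0.028, -0.027, 0, 0.09], [-0.003, -0.028, -0.027, 0, 0.09], [-0.003, -0.028, -0.027, 0, 0.09], [-0.003, -0.028, -0.027, 0, 0.09], [-0.003, -0.028, -0.027, 0, 0.09], [-0.003, -0.028, -0.027, 0, 0.09], [-0.003, -0.028, -0.027, 0, 0.09]]
  ]
}}

```text
time: 1.13
tool_pos: [341.3, 163.4, 255.9]
tcp_rot: [-0.408, 1.569, 0.908]
contact_force: [1.6, -0.4, 0.7]
grip_width: 89.8
```

```bash
python3 -c "
from h import *
togo([507.6,-110.4,260],[.267,.964])"
```

```text
t 1.13 p [341.3 163.4 255.9] tilt [ 9.0e-04  1.2e-03 -1.0e+00] jaw z [0.252 0.968 0.001] F [ 1.55 -0.36  0.7 ] w 89.8
shift tool mm [  -4.3 -229.8 -223.1]
turn deg 0.9 q6 -1.074
```

{"api": "send_rows", "payload": {
  "commands": [
    [[0, -0.028, -0.0275, 0, 0.09], [0, -0.028, -0.0275, 0, 0.09], [0, -0.028, -0.0275, 0, 0.09], [0, -0.028, -0.0275, 0, 0.09], [0, -0.028, -0.0275, 0, 0.09], [0, -0.028, -0.0275, 0, 0.09], [0, -0.028, -0.0275, 0.9, 0.09], [0, -0.02, -0.02, 0, 0.09], [0, 0, 0, 0, 0.09]]
  ]
}}

```text
time: 1.88
tool_pos: [503.6, -119.1, 257.6]
tcp_rot: [-1.325, 1.562, -0.033]
contact_force: [-1.6, 0.3, -0.1]
grip_width: 89.9
```

```bash
python3 -c "
from h import *
togo([507.6,-110.4,260],[.267,.964])
from plant import optics
w=optics.capture('wrist');cv2.imwrite('pics/w1.png',w['color'])
cv2.imwrite('pics/s1.png',optics.capture('scene')['color'])"
```

```text
t 1.88 p [ 503.6 -119.1  257.6] tilt [ 8.3e-03 -3.0e-04 -1.0e+00] jaw z [0.275 0.961 0.002] F [-1.59  0.31 -0.08] w 89.9
shift tool mm [-2.4 -1.5  9.4]
turn deg -0.5 q6 -1.675
```

View pics/w1.png

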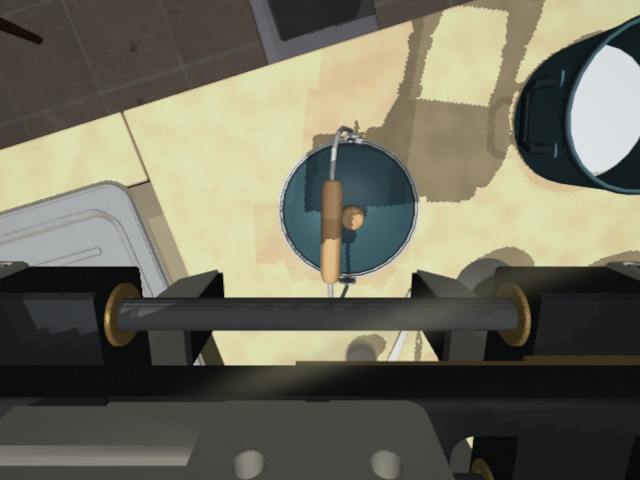

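View pics/s1.png

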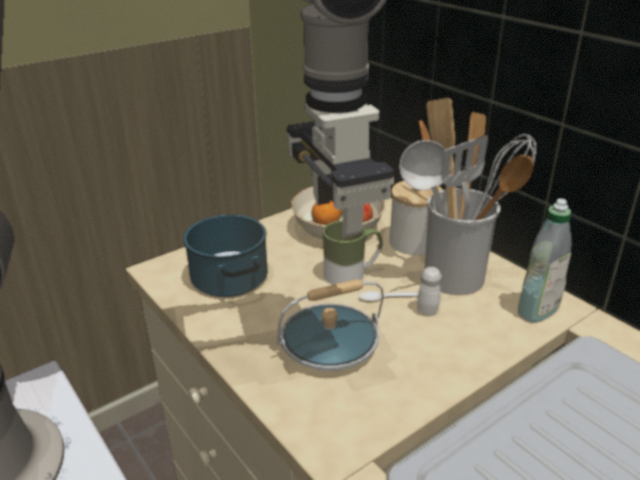

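```bash
cat >> h.py <<'E'
Kw=np.array([[350.383,0,317.057],[0,350.383,239.765],[0,0,1]])
def wplane(uv,z,w=None,pose=None):
    from plant import optics
    if w is None: w=optics.capture('wrist')
    if pose is None: _,R,p=st()
    else: R,p=pose
    T=w['T_tool_cam'];uv=np.atleast_2d(np.asarray(uv,float))
    d=np.c_[uv,np.ones(len(uv))]@np.linalg.inv(Kw).T@T[:3,:3].T@R.T
    o=R@T[:3,3]+p
    return o+d*((z-o[2])/d[:,2])[:,None]
E
python3 -c "
from h import *
print(wplane([(331,182),(331.5,283)],130)); print(wplane([(350,217)],66))
togo([507.6,-110.4,165],[.267,.964])"
```

```text
[[ 465.07622039  -91.77738115  130.        ]
 [ 549.34640817 -114.23040604  130.        ]]
[[510.58347849 -80.70668136  66.        ]]
t 2.08 p [ 501.1 -113.6  258.1] tilt [ 0.0069  0.0021 -1.    ] jaw z [0.271 0.963 0.004] F [ 0.81 -0.01  0.24] w 90.4
shift tool mm [93.1 -4.8  4.4]
turn deg -0.2 q6 -1.672
```

{"api": "send_rows", "payload": {
  "commands": [
    [[0.03, -0.004, 0.003, 0, 0.09], [0.03, 0, 0, 0, 0.08], [0.025, 0, 0, 0, 0.07], [0, 0, 0, 0, 0.07], [0, 0, 0, 0, 0.07]]
  ]
}}

```text
time: 2.5
tool_pos: [505.9, -104.6, 174.8]
tcp_rot: [-1.245, 1.557, 0.06]
contact_force: [1.2, -0.0, 0.9]
grip_width: 71.2
```

```bash
python3 -c "
from h import *
o,R,p=st()
from plant import optics
togo([507.6,-110.4,112],[.267,.964])
w=optics.capture('wrist');cv2.imwrite('pics/w2.png',w['color'])
togo([507.6,-110.4,112],[.267,.964])
"
```

```text
t 2.5 p [ 505.9 -104.6  174.8] tilt [ 1.350e-02  8.000e-04 -9.999e-01] jaw z [0.262 0.965 0.004] F [ 1.17 -0.02  0.85] w 71.2
shift tool mm [62.8 -2.4 -5.4]
turn deg 0.3 q6 -1.664
t 2.55 p [ 505.7 -104.5  174.9] tilt [ 0.0132  0.001  -0.9999] jaw z [0.262 0.965 0.004] F [ 0.22  0.49 -0.5 ] w 70.6
shift tool mm [62.9 -2.6 -5.5]
turn deg 0.3 q6 -1.664
```

View pics/w2.png

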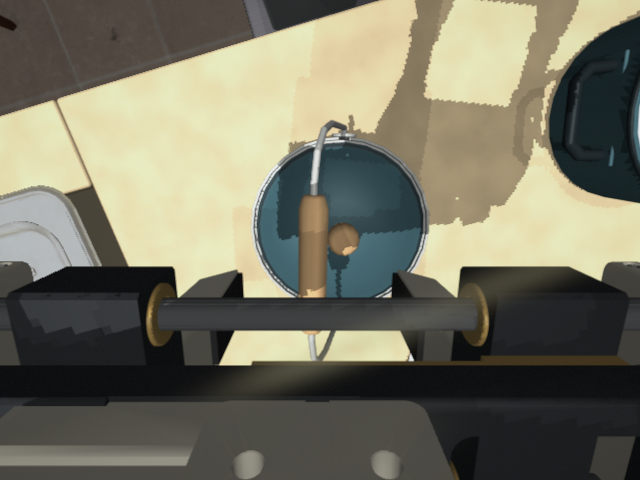

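{"api": "send_rows", "payload": {
  "commands": [
    [[0.03, -0.002, -0.002, 0, 0.06], [0.03, 0, 0, 0, 0.05], [0.005, 0, 0, 0, 0.04], [0, 0, 0, 0, 0.036]]
  ]
}}

```text
time: 2.88
tool_pos: [512.7, -106.5, 117.0]
tcp_rot: [-1.455, 1.543, -0.146]
contact_force: [-0.1, 0.2, 0.4]
grip_width: 47.9
```

```bash
python3 -c "
from h import *
togo([514.5,-86.5,112],[.267,.964])
from plant import optics
w=optics.capture('wrist');cv2.imwrite('pics/w3.png',w['color'])
w=optics.capture('scene');cv2.imwrite('pics/s3.png',cv2.resize(w['color'][200:400,200:460],None,fx=3,fy=3))
"
```

```text
t 2.88 p [ 512.7 -106.5  117. ] tilt [ 0.0273 -0.004  -0.9996] jaw z [0.259 0.966 0.003] F [-0.09  0.23  0.37] w 47.9
shift tool mm [ 5.   3.6 19.7]
turn deg 0.5 q6 -1.667
```

View pics/w3.png

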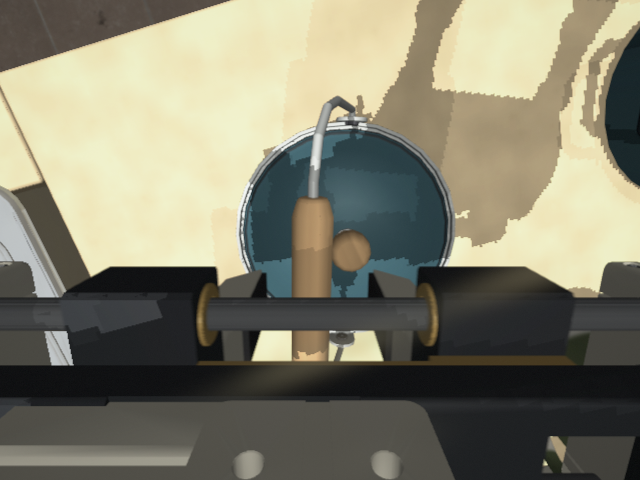

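View pics/s3.png

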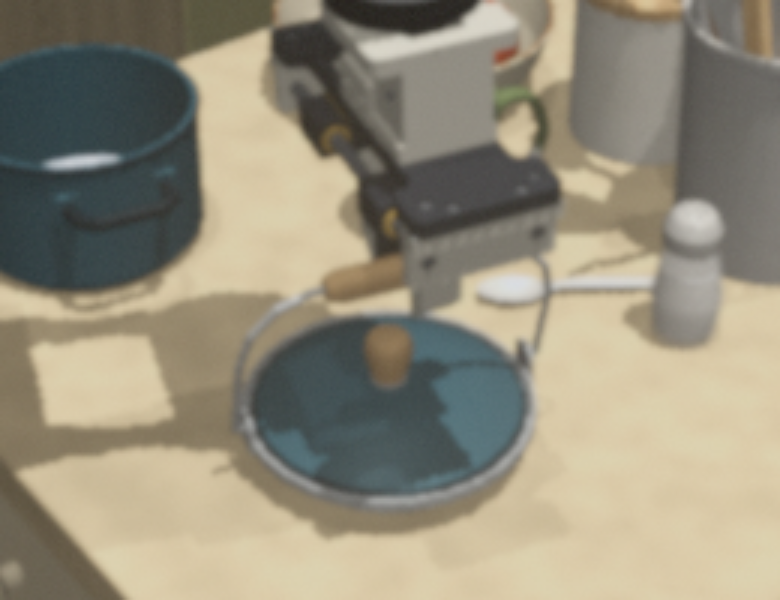

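{"api": "send_rows", "payload": {
  "commands": [
    [[0.002, 0.002, 0, 0, 0.03], [0.002, 0.002, 0, 0, 0.03], [0, 0, 0.005, 0.3, 0.03], [0, 0, 0.005, 0, 0.03], [0, 0, 0.005, 0, 0.03], [0, 0, 0.005, 0, 0.03], [0, 0, 0, 0, 0.03]]
  ]
}}

```text
time: 3.57
tool_pos: [517.9, -85.8, 120.5]
tcp_rot: [-1.529, 1.53, -0.226]
contact_force: [-0.4, -0.0, -0.6]
grip_width: 30.2
```

```bash
python3 -c "
from h import *
togo([514.5,-86.5,112],[.267,.964])
from plant import optics
w=optics.capture('wrist');cv2.imwrite('pics/w4.png',w['color'])
w=optics.capture('scene');cv2.imwrite('pics/s4.png',cv2.resize(w['color'][200:400,200:460],None,fx=3,fy=3))
"
```

```text
t 3.57 p [517.9 -85.8 120.5] tilt [ 0.0393 -0.009  -0.9992] jaw z [0.265 0.964 0.002] F [-0.4  -0.05 -0.56] w 30.2
shift tool mm [ 8.4  3.5 -1.6]
turn deg 0.1 q6 -1.617
```

View pics/w4.png

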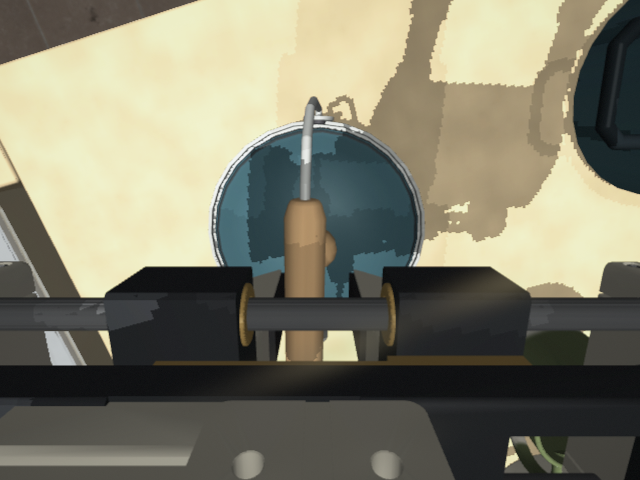

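View pics/s4.png

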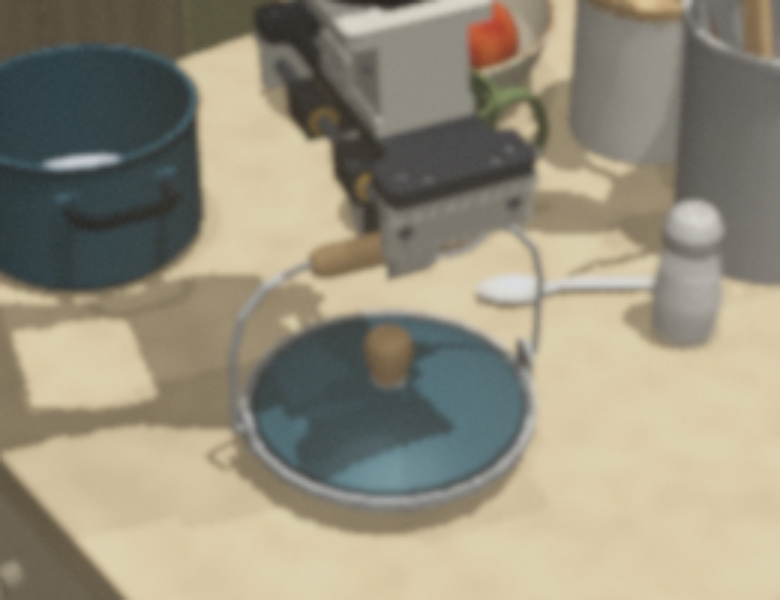

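{"api": "send_rows", "payload": {
  "commands": [
    [[0.006, 0.002, -0.001, 0, 0.03], [0.006, 0.002, 0, 0, 0.03]]
  ]
}}

```text
time: 3.83
tool_pos: [514.9, -86.4, 108.3]
tcp_rot: [-1.531, 1.528, -0.228]
contact_force: [0.7, 0.4, -0.4]
grip_width: 30.3
```

```bash
python3 -c "
from h import *
togo([514.5,-86.5,112],[.267,.964])"
```

```text
t 3.83 p [514.9 -86.4 108.3] tilt [ 0.0414 -0.0096 -0.9991] jaw z [0.265 0.964 0.002] F [ 0.71  0.43 -0.44] w 30.3
shift tool mm [-3.7  0.2 -0.2]
turn deg 0.1 q6 -1.621
```

{"api": "send_rows", "payload": {
  "commands": [
    [[0, 0, 0, 0, 0.03], [0, 0, 0, 0, 0.03]]
  ]
}}

```text
time: 4.0
tool_pos: [513.3, -86.1, 106.2]
tcp_rot: [-1.519, 1.532, -0.216]
contact_force: [-0.9, 0.2, 0.8]
grip_width: 30.2
```

```bash
python3 -c "
from h import *
togo([514.5,-86.5,112],[.267,.964])"
```

```text
t 4.0 p [513.3 -86.1 106.2] tilt [ 0.0378 -0.0083 -0.9992] jaw z [0.265 0.964 0.002] F [-0.9   0.25  0.79] w 30.2
shift tool mm [-5.7 -1.4 -0. ]
turn deg 0.1 q6 -1.621
```

{"api": "send_rows", "payload": {
  "commands": [
    [[-0.003, -0.001, 0, 0, 0.025], [-0.002, 0, 0, 0, 0.01], [0, 0, 0, 0, 0.01], [0, 0, 0, 0, 0.01], [0, 0, 0, 0, 0.01], [0, 0, 0, 0, 0.01]]
  ]
}}

```text
time: 4.5
tool_pos: [513.5, -86.7, 111.0]
tcp_rot: [-1.511, 1.534, -0.21]
contact_force: [-1.1, -0.4, -1.2]
grip_width: 17.3
```

```bash
python3 -c "
from h import *
togo([514.5,-86.5,112],[.267,.964])
from plant import optics
w=optics.capture('wrist');cv2.imwrite('pics/w5.png',w['color'])
w=optics.capture('scene');cv2.imwrite('pics/s5.png',cv2.resize(w['color'][200:400,200:460],None,fx=3,fy=3))
"
```

```text
t 4.5 p [513.5 -86.7 111. ] tilt [ 0.0358 -0.0076 -0.9993] jaw z [0.266 0.964 0.002] F [-1.1  -0.38 -1.23] w 17.3
shift tool mm [-0.9 -0.9  0.4]
turn deg 0.0 q6 -1.621
```

View pics/w5.png

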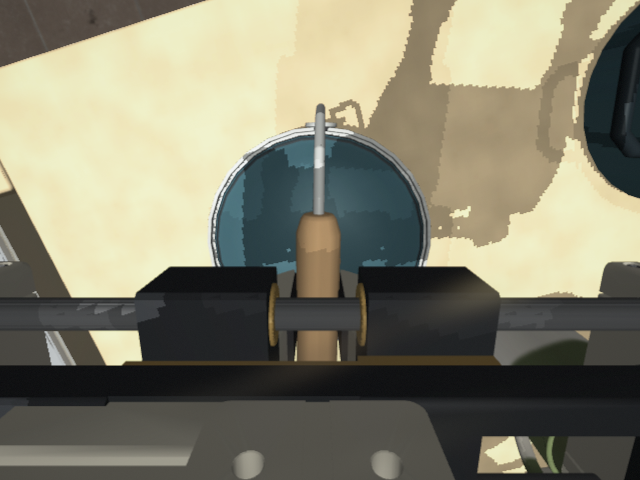

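View pics/s5.png

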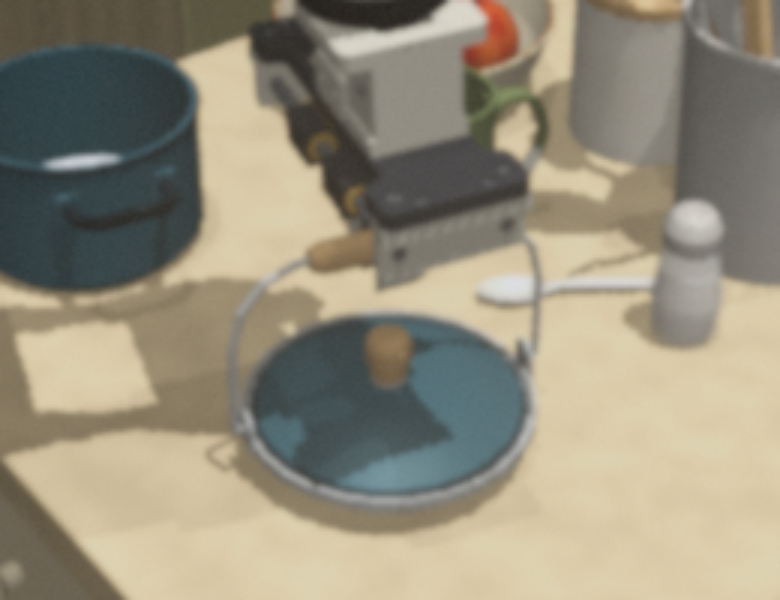

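{"api": "send_rows", "payload": {
  "commands": [
    [[-0.003, 0, 0, 0, 0.01], [-0.008, 0, 0, 0, 0.01], [-0.012, 0, 0, 0, 0.01], [-0.012, 0, 0, 0, 0.01], [-0.006, 0, 0, 0, 0.01], [0, 0, 0, 0, 0.01]]
  ]
}}

```text
time: 5.1
tool_pos: [508.4, -85.1, 151.3]
tcp_rot: [-1.467, 1.546, -0.165]
contact_force: [0.2, -0.7, -6.6]
grip_width: 17.3
```

```bash
python3 -c "
from h import *
togo([514.5,-86.5,250],[.267,.964])
from plant import optics
w=optics.capture('wrist');cv2.imwrite('pics/w6.png',w['color'])
w=optics.capture('scene');cv2.imwrite('pics/s6.png',cv2.resize(w['color'][200:400,200:460],None,fx=3,fy=3))
"
```

```text
t 5.1 p [508.4 -85.1 151.3] tilt [ 0.0249 -0.0042 -0.9997] jaw z [0.266 0.964 0.003] F [ 0.16 -0.74 -6.57] w 17.3
shift tool mm [-98.5  -8.7   0.5]
turn deg 0.1 q6 -1.621
```

View pics/s6.png

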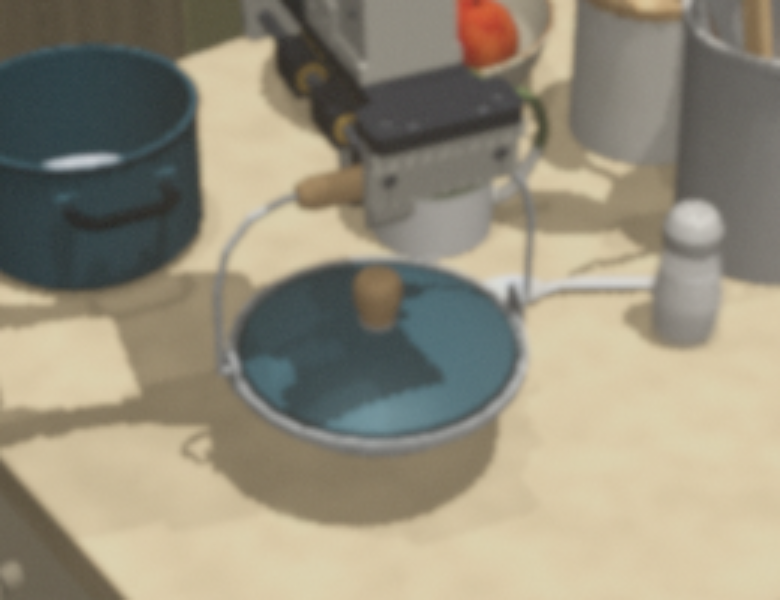

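{"api": "send_rows", "payload": {
  "commands": [
    [[-0.01, 0, 0, 0, 0.01], [-0.015, 0, 0, 0, 0.01], [-0.018, 0, 0, 0, 0.01], [-0.018, 0, 0, 0, 0.01], [-0.015, 0, 0, 0, 0.01], [-0.008, 0, 0, 0, 0.01], [0, 0, 0, 0, 0.01]]
  ]
}}

```text
time: 5.78
tool_pos: [503.0, -83.7, 235.6]
tcp_rot: [-1.319, 1.558, -0.017]
contact_force: [0.5, -1.1, -7.3]
grip_width: 16.8
```

```bash
python3 -c "
from h import *
togo([486,185.5,250],[.267,.964])
from plant import optics
w=optics.capture('wrist');cv2.imwrite('pics/w7.png',w['color'])
"
```

```text
t 5.78 p [503.  -83.7 235.6] tilt [ 1.280e-02 -2.000e-04 -9.999e-01] jaw z [0.266 0.964 0.003] F [ 0.55 -1.1  -7.26] w 16.8
shift tool mm [-14.7  87.7 255. ]
turn deg 0.1 q6 -1.621
```

View pics/w7.png

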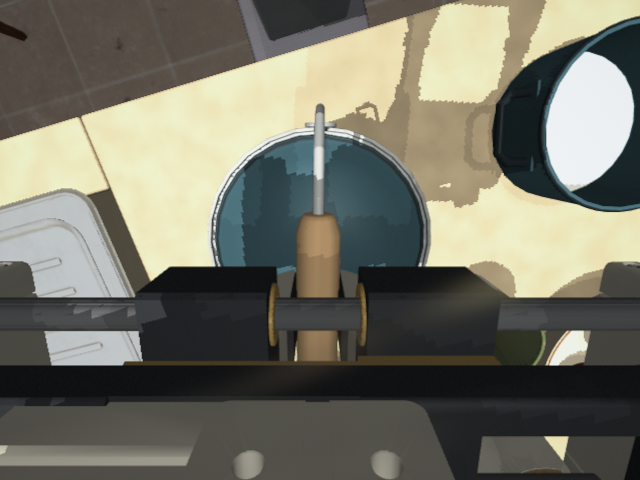

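{"api": "send_rows", "payload": {
  "commands": [
    [[-0.002, 0.002, 0.006, 0, 0.01], [-0.002, 0.004, 0.012, 0, 0.01], [-0.002, 0.006, 0.017, 0, 0.01], [-0.002, 0.006, 0.017, 0, 0.01], [-0.002, 0.006, 0.017, 0, 0.01], [-0.001, 0.006, 0.017, 0, 0.01], [-0.001, 0.006, 0.017, 0, 0.01], [-0.001, 0.006, 0.017, 0, 0.01], [0, 0.006, 0.017, 0, 0.01], [0, 0.006, 0.017, 0, 0.01]]
  ]
}}

```text
time: 6.67
tool_pos: [484.6, 91.9, 239.7]
tcp_rot: [1.284, 1.563, 2.582]
contact_force: [-0.1, -0.2, -7.0]
grip_width: 17.1
```

```bash
python3 -c "
from h import *
togo([486,185.5,250],[.267,.964])"
```

```text
t 6.67 p [484.6  91.9 239.7] tilt [-0.007   0.0044 -1.    ] jaw z [0.27  0.963 0.002] F [-0.09 -0.22 -6.98] w 17.1
shift tool mm [-9.9 24.  90.5]
turn deg -0.2 q6 -1.27
```

{"api": "send_rows", "payload": {
  "commands": [
    [[-0.002, 0.004, 0.015, 0, 0.01], [-0.002, 0.004, 0.015, 0, 0.01], [-0.001, 0.005, 0.015, 0, 0.01], [-0.001, 0.005, 0.014, 0, 0.01], [0, 0.003, 0.01, 0, 0.01], [0, 0, 0.006, 0, 0.01], [0, 0, 0, 0, 0.01], [0, 0, 0, 0, 0.01]]
  ]
}}

```text
time: 7.33
tool_pos: [476.6, 184.1, 240.2]
tcp_rot: [1.565, 1.548, 2.871]
contact_force: [0.0, -0.8, -7.6]
grip_width: 17.1
```

```bash
python3 -c "
from h import *
togo([486,185.5,250],[.267,.964])
from plant import optics
for n in ('wrist','top','scene'): cv2.imwrite(f'pics/{n}8.png',optics.capture(n)['color'])
togo([486,185.5,250],[.267,.964])
"
```

```text
t 7.33 p [476.6 184.1 240.2] tilt [-0.0217  0.006  -0.9997] jaw z [0.262 0.965 0.   ] F [ 0.03 -0.84 -7.57] w 17.1
shift tool mm [-10.   -8.5   3.8]
turn deg 0.3 q6 -1.097
t 7.48 p [476.9 183.4 240.5] tilt [-0.0211  0.0063 -0.9998] jaw z [0.263 0.965 0.001] F [-0.31 -0.8  -7.43] w 17.1
shift tool mm [-9.7 -8.   4.4]
turn deg 0.2 q6 -1.097
```

View pics/top8.png

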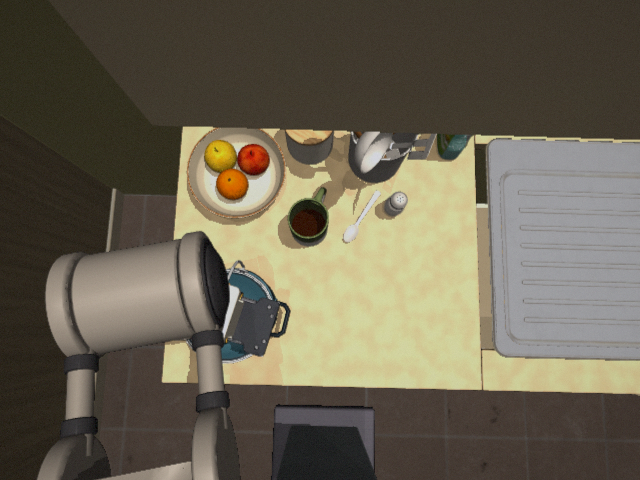

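View pics/scene8.png

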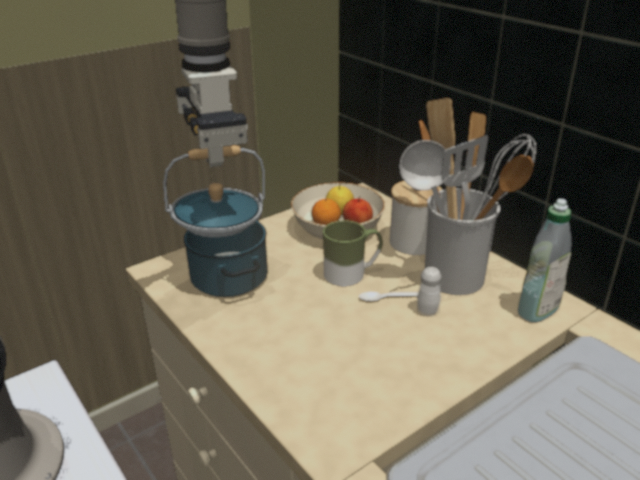

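View pics/wrist8.png

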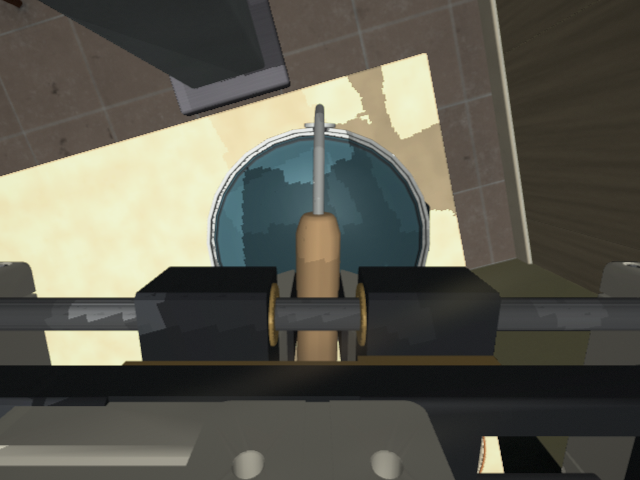

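```bash
python3 - <<'E'
from h import *
from plant import optics
s=optics.capture("scene");t=optics.capture("top")
a=cv2.imread("pics/scene0.png");b=s["color"]
def mask(i,x0,x1,y0,y1):
    m=cv2.inRange(cv2.cvtColor(i,cv2.COLOR_BGR2HSV),(80,60,30),(115,255,220));k=np.zeros_like(m);k[y0:y1,x0:x1]=m[y0:y1,x0:x1];return k
# lid initial
for nm,i,box,z in (("lid0",a,(265,395,300,375),24),("lidnow",b,(165,275,180,233),153.5)):
    m=mask(i,*box);m=cv2.morphologyEx(m,cv2.MORPH_OPEN,np.ones((3,3)))
    c=max(cv2.findContours(m,0,1)[0],key=cv2.contourArea);H=cv2.convexHull(c)[:,0]
    print(nm,circ(onplane(s,H,z)),len(H)); cv2.imwrite(f"pics/m_{nm}.png",m)
m=mask(a,180,275,210,300)
c=max(cv2.findContours(m,0,1)[0],key=cv2.contourArea);H=cv2.convexHull(c)[:,0]
P=onplane(s,H[H[:,1]<242],95);print("pot top half",circ(P),len(P),circ(P,74.5))
for n in("top8","wrist8"):pass
cv2.imwrite("pics/c8.png",cv2.resize(b[130:310,150:290],None,fx=4,fy=3.3))
E
```

```text
lid0 [515.28242417 -83.93857595  69.91643594] 22
lidnow [472.54726169 188.28996933  71.16553081] 29
pot top half [482.25639062 186.23904864  73.21323945] 15 [482.13297601 184.68033304  70.        ]
```

View pics/c8.png

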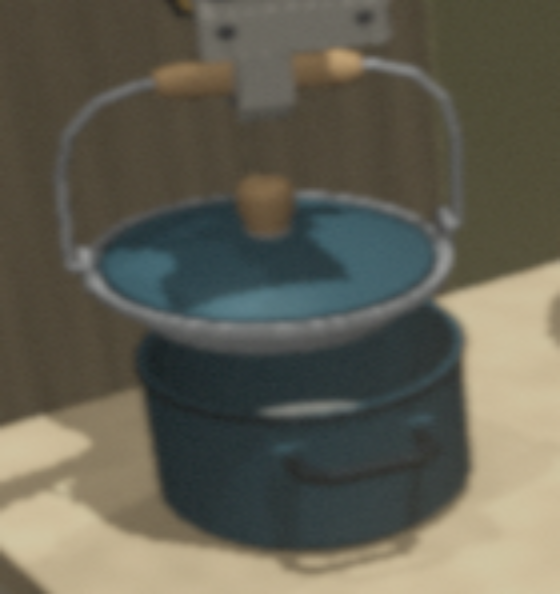

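{"api": "send_rows", "payload": {
  "commands": [
    [[0, -0.006, 0.001, 0, 0.01], [0.012, -0.006, 0.001, 0, 0.01], [0.016, 0, 0, 0, 0.01], [0, 0, 0, 0, 0.01], [0, 0, 0, 0, 0.01]]
  ]
}}

```text
time: 8.0
tool_pos: [491.8, 180.1, 210.6]
tcp_rot: [1.493, 1.551, 2.793]
contact_force: [-0.3, 0.6, -6.9]
grip_width: 17.1
```

```bash
cat >> h.py <<'E'
def lidpos(h=88):
    o,R,p=st(); g=R@np.array([h,2.5,0]); print("lid centre est",(p+g).round(1),"bottom z",round((p+R@np.array([111,2.5,0]))[2],1))
E
python3 -c "
from h import *
togo([486,185.5,210],[.267,.964]);lidpos(); o,R,p=st(); print(o['joint_positions'].round(3))"
```

```text
t 8.0 p [491.8 180.1 210.6] tilt [-0.0182  0.0066 -0.9998] jaw z [0.267 0.964 0.002] F [-0.32  0.63 -6.91] w 17.1
shift tool mm [0.7 7.  3.7]
turn deg 0.0 q6 -1.106
lid centre est [487.8 181.3 122.7] bottom z 99.7
[ 0.198  0.362  1.541  0.011  1.255 -1.106]
```

{"api": "send_rows", "payload": {
  "commands": [
    [[-0.002, 0.002, 0.002, 0, 0.01], [0, 0.001, 0.001, 0, 0.01], [0, 0, 0, 0, 0.01], [0, 0, 0, 0, 0.01]]
  ]
}}

```text
time: 8.33
tool_pos: [490.6, 183.8, 213.5]
tcp_rot: [1.462, 1.553, 2.761]
contact_force: [0.2, -0.3, -6.8]
grip_width: 16.9
```

```bash
python3 -c "
from h import *
togo([486,185.5,210],[.267,.964]);lidpos()
from plant import optics
s=optics.capture('scene')['color'];cv2.imwrite('pics/c9.png',cv2.resize(s[150:310,170:290],None,fx=5,fy=3.7))
s=optics.capture('wrist')['color'];cv2.imwrite('pics/w9.png',s)
s=optics.capture('top')['color'];cv2.imwrite('pics/t9.png',cv2.resize(s[250:370,170:310],None,fx=5,fy=5))
togo([486,185.5,210],[.267,.964]);lidpos()"
```

```text
t 8.33 p [490.6 183.8 213.5] tilt [-0.0169  0.0068 -0.9998] jaw z [0.268 0.964 0.002] F [ 0.18 -0.34 -6.81] w 16.9
shift tool mm [3.6 4.8 0.4]
turn deg -0.0 q6 -1.097
lid centre est [486.7 185.1 125.6] bottom z 102.6
t 8.48 p [490.3 183.7 213.3] tilt [-0.0179  0.0067 -0.9998] jaw z [0.268 0.964 0.002] F [ 0.7   0.28 -6.73] w 17.3
shift tool mm [3.4 4.5 0.5]
turn deg -0.0 q6 -1.097
lid centre est [486.3 185.  125.3] bottom z 102.3
```

View pics/c9.png

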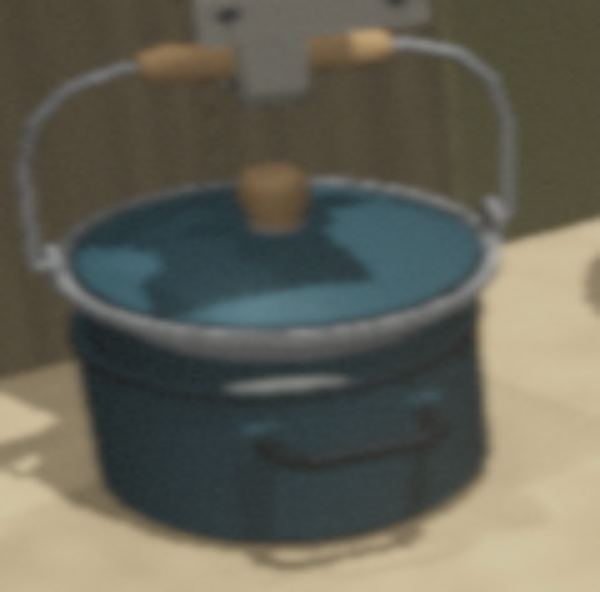

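View pics/t9.png

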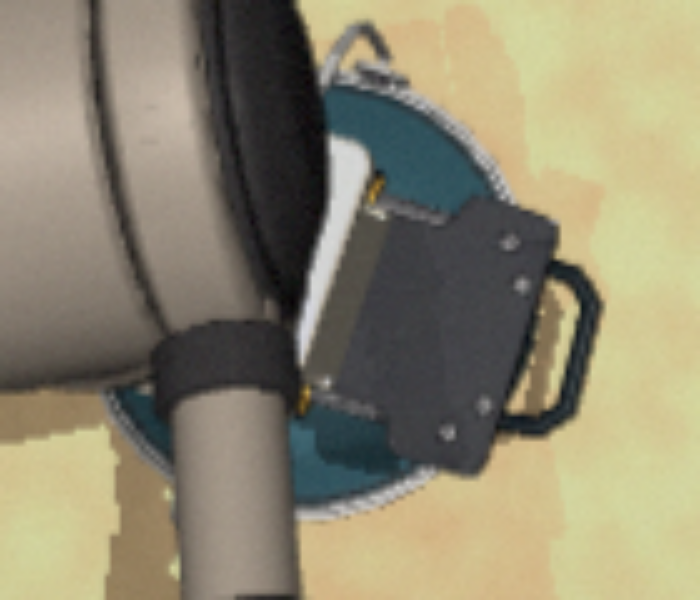

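View pics/w9.png

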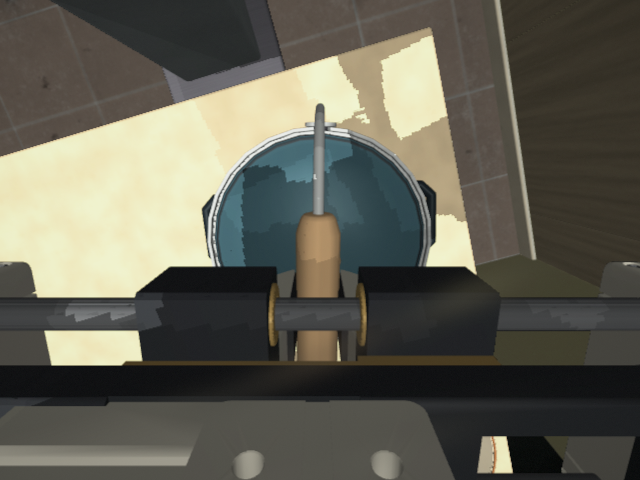

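{"api": "send_rows", "payload": {
  "commands": [
    [[0.004, 0.001, 0, 0, 0.01], [0.005, 0, 0, 0, 0.01], [0.005, 0, 0, 0, 0.01], [0.003, 0, 0, 0, 0.01]]
  ]
}}

```text
time: 8.82
tool_pos: [489.2, 184.3, 195.8]
tcp_rot: [1.422, 1.554, 2.722]
contact_force: [0.1, -0.6, -7.9]
grip_width: 17.2
```

```bash
python3 -c "
from h import *
togo([486,185.5,186],[.267,.964]);lidpos()
from plant import optics
s=optics.capture('scene')['color'];cv2.imwrite('pics/c10.png',cv2.resize(s[150:310,170:290],None,fx=5,fy=3.7))
"
```

```text
t 8.82 p [489.2 184.3 195.8] tilt [-0.0157  0.007  -0.9999] jaw z [0.267 0.964 0.003] F [ 0.13 -0.6  -7.92] w 17.2
shift tool mm [9.8 3.3 0.3]
turn deg -0.0 q6 -1.097
lid centre est [485.5 185.5 107.8] bottom z 84.8
```

View pics/c10.png

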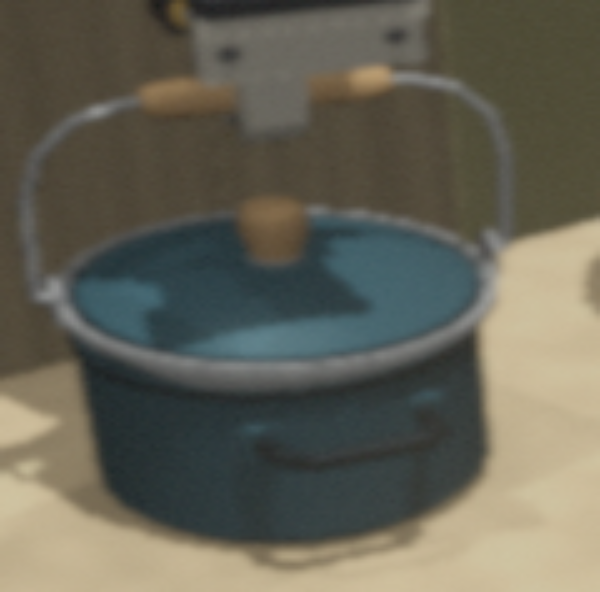

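{"api": "send_rows", "payload": {
  "commands": [
    [[0.003, 0, 0, 0, 0.01], [0.003, 0, 0, 0, 0.01]]
  ]
}}

```text
time: 9.03
tool_pos: [488.7, 184.3, 188.7]
tcp_rot: [1.469, 1.552, 2.769]
contact_force: [-5.6, 0.7, 4.6]
grip_width: 17.1
```

```bash
python3 -c "
from h import *
togo([486,185.5,186],[.267,.964]);lidpos()
"
```

```text
t 9.03 p [488.7 184.3 188.7] tilt [-0.0174  0.0068 -0.9998] jaw z [0.267 0.964 0.002] F [-5.65  0.74  4.64] w 17.1
shift tool mm [2.8 2.8 0.5]
turn deg -0.0 q6 -1.097
lid centre est [484.7 185.6 100.8] bottom z 77.8
```

{"api": "send_rows", "payload": {
  "commands": [
    [[0.003, 0, 0, 0, 0.01], [0.003, 0, 0, 0, 0.01]]
  ]
}}

```text
time: 9.2
tool_pos: [488.3, 185.6, 186.7]
tcp_rot: [1.277, 1.553, 2.577]
contact_force: [-11.9, 1.8, 27.7]
grip_width: 17.1
```

```bash
python3 -c "
from h import *
togo([486,185.5,186],[.267,.964]);lidpos()
from plant import optics
s=optics.capture('scene')['color'];cv2.imwrite('pics/c11.png',cv2.resize(s[150:310,170:290],None,fx=5,fy=3.7))
"
```

```text
t 9.2 p [488.3 185.6 186.7] tilt [-0.0151  0.0096 -0.9998] jaw z [0.267 0.964 0.005] F [-11.87   1.82  27.7 ] w 17.1
shift tool mm [ 0.7  2.2 -0.7]
turn deg -0.0 q6 -1.097
lid centre est [484.6 187.1  98.7] bottom z 75.7
```

View pics/c11.png

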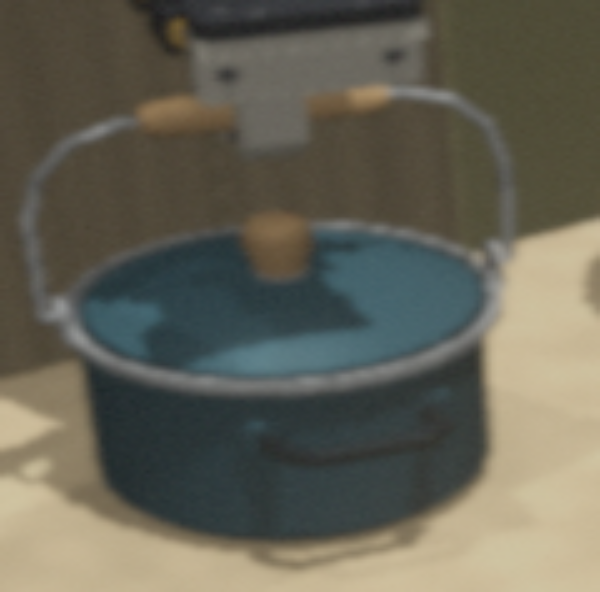

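{"api": "send_rows", "payload": {
  "commands": [
    [[-0.001, 0.001, 0, 0, 0.01], [0, 0, 0, 0, 0.01]]
  ]
}}

```text
time: 9.42
tool_pos: [487.8, 186.4, 189.7]
tcp_rot: [1.069, 1.555, 2.369]
contact_force: [-0.4, 0.4, -7.8]
grip_width: 16.9
```

```bash
python3 -c "
from h import *
togo([486,185.5,186],[.267,.964]);lidpos()
from plant import optics
s=optics.capture('scene')['color'];cv2.imwrite('pics/c12.png',cv2.resize(s[150:310,170:290],None,fx=5,fy=3.7))
s=optics.capture('wrist')['color'];cv2.imwrite('pics/w12.png',s)
"
```

```text
t 9.42 p [487.8 186.4 189.7] tilt [-0.011   0.0107 -0.9999] jaw z [0.267 0.964 0.007] F [-0.38  0.43 -7.83] w 16.9
shift tool mm [ 3.7  1.5 -1.4]
turn deg 0.0 q6 -1.096
lid centre est [484.5 188.  101.7] bottom z 78.7
```

View pics/c12.png

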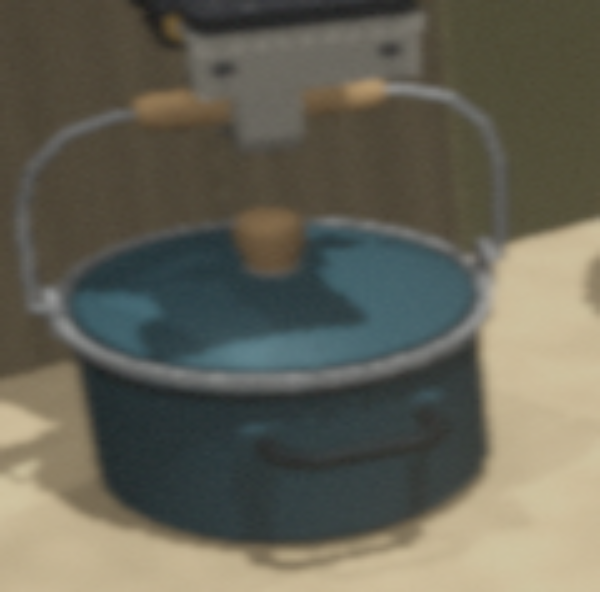

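View pics/w12.png

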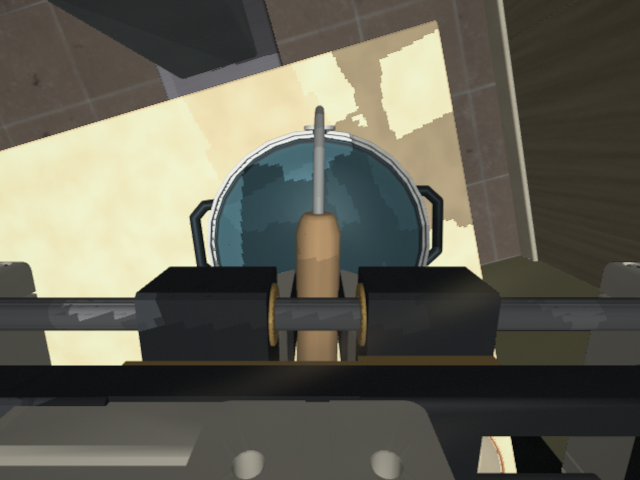

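{"api": "send_rows", "payload": {
  "commands": [
    [[0.002, 0, -0.001, 0, 0.01], [0.001, 0, 0, 0, 0.01]]
  ]
}}

```text
time: 9.68
tool_pos: [487.2, 185.9, 186.6]
tcp_rot: [1.078, 1.554, 2.379]
contact_force: [-7.3, 1.6, 8.9]
grip_width: 17.6
```

```bash
python3 -c "
from h import *
togo([486,185.5,186],[.267,.964]);lidpos()
"
```

```text
t 9.68 p [487.2 185.9 186.6] tilt [-0.0124  0.0119 -0.9999] jaw z [0.267 0.964 0.008] F [-7.27  1.59  8.94] w 17.6
shift tool mm [ 0.6  1.  -0.7]
turn deg 0.0 q6 -1.098
lid centre est [483.6 187.6  98.7] bottom z 75.7
```

{"api": "send_rows", "payload": {
  "commands": [
    [[0.002, 0.001, 0, 0, 0.01], [0.001, 0, 0, 0, 0.03], [0, 0, 0, 0, 0.04], [0, 0, 0, 0, 0.045], [0, 0, 0, 0, 0.045]]
  ]
}}

```text
time: 10.1
tool_pos: [488.0, 186.7, 187.0]
tcp_rot: [0.669, 1.556, 1.97]
contact_force: [0.8, 0.6, -0.8]
grip_width: 39.2
```

```bash
python3 -c "
from h import *
togo([486,185.5,186],[.267,.964]);lidpos()
from plant import optics
s=optics.capture('scene')['color'];cv2.imwrite('pics/c13.png',cv2.resize(s[150:310,170:290],None,fx=5,fy=3.7))
s=optics.capture('wrist')['color'];cv2.imwrite('pics/w13.png',s)
"
```

```text
t 10.1 p [488.  186.7 187. ] tilt [-0.0059  0.0139 -0.9999] jaw z [0.267 0.964 0.012] F [ 0.79  0.61 -0.81] w 39.2
shift tool mm [ 1.   1.6 -1.7]
turn deg 0.0 q6 -1.097
lid centre est [485.  188.6  99. ] bottom z 76.0
```

View pics/c13.png

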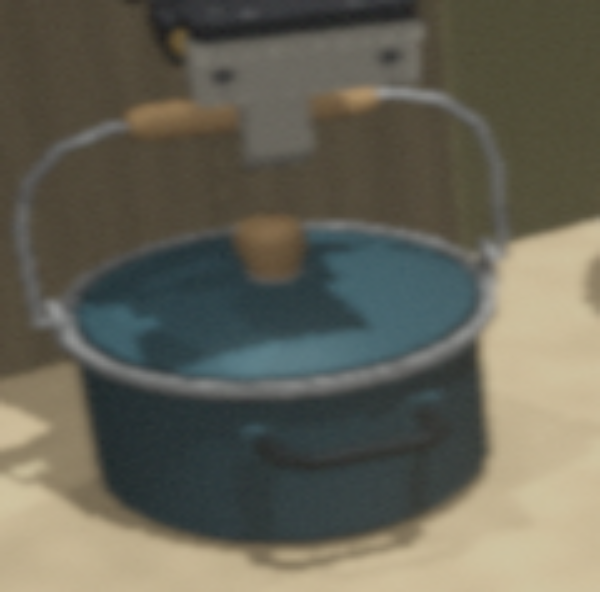

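View pics/w13.png

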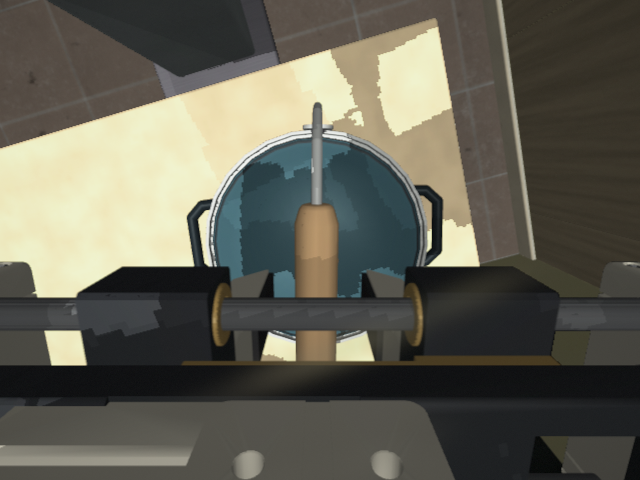

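```bash
python3 -c "
from h import *
from plant import optics
s=optics.capture('scene')
m=cv2.inRange(cv2.cvtColor(s['color'],cv2.COLOR_BGR2HSV),(80,60,30),(115,255,220));k=np.zeros_like(m);k[205:258,175:275]=m[205:258,175:275]
p=[((x+.5)/5-.5+170,(y+.5)/3.7-.5+150) for x,y in((48,316),(490,256),(270,217),(277,380),(95,310),(475,290))]
print(p);P=onplane(s,p[:2],108);print(P,P.mean(0),np.linalg.norm(P[0]-P[1]));print(onplane(s,p[2:3],147))
c=s['color'];cv2.imwrite('pics/c14.png',cv2.resize(c[205:265,170:280],None,fx=7,fy=7,interpolation=2))
"
```

```text
[(179.2, 235.04054054054052), (267.6, 218.82432432432432), (223.6, 208.28378378378378), (225.0, 252.33783783783784), (188.6, 233.4189189189189), (264.6, 228.01351351351352)]
[[407.66732845 215.5827416  108.        ]
 [564.49014808 167.19218037 108.        ]] [486.07873827 191.38746099 108.        ] 164.11899089683908
[[487.27011864 189.14515743 147.        ]]
```

View pics/c14.png

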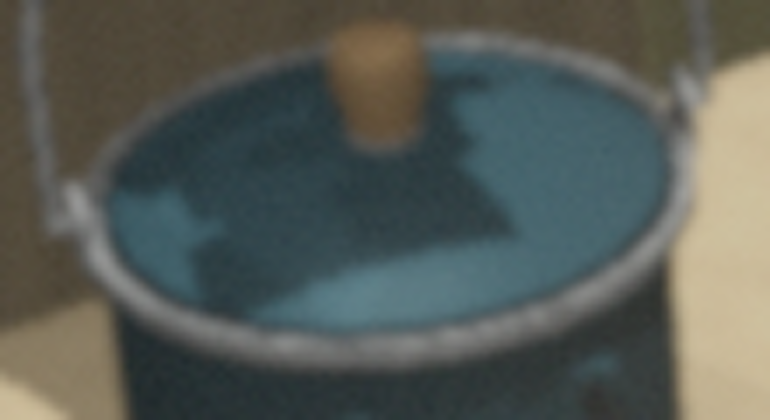

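{"api": "send_rows", "payload": {
  "commands": [
    [[0, 0, -0.006, 0, 0.03], [0, 0, -0.01, 0, 0.03], [0.001, 0, -0.012, 0, 0.03], [0.002, 0, -0.012, 0, 0.03], [0.004, 0, -0.01, 0, 0.03], [0.002, 0, -0.004, 0, 0.03], [0, 0, 0, 0, 0.03]]
  ]
}}

```text
time: 10.83
tool_pos: [471.3, 128.7, 175.6]
tcp_rot: [0.75, 1.555, 2.049]
contact_force: [0.1, 1.1, -0.1]
grip_width: 30.0
```

```bash
python3 -c "
from h import *
d=86;c=np.array([485.5,186.5]);n=np.array([.267,.964])
togo([*(c-d*n),157],n)
o,R,p=st();print('d tool',-(p[:2]-c)@n)
from plant import optics
s=optics.capture('scene')['color'];cv2.imwrite('pics/c15.png',cv2.resize(s[130:310,150:310],None,fx=4,fy=3.3))
"
```

```text
t 10.83 p [471.3 128.7 175.6] tilt [-0.0072  0.0139 -0.9999] jaw z [0.268 0.963 0.011] F [ 0.08  1.14 -0.1 ] w 30.0
shift tool mm [ 18.3   1.5 -26.7]
turn deg -0.0 q6 -1.207
d tool 59.563623652917194
```

View pics/c15.png

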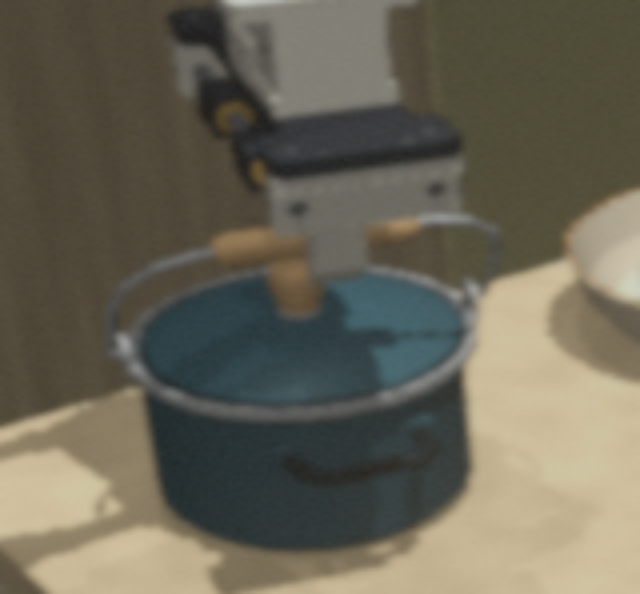

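Bail is folding as planned with about 1 N. Continue the arc.

{"api": "send_rows", "payload": {
  "commands": [
    [[0.004, 0, -0.006, 0, 0.03], [0.006, 0, -0.009, 0, 0.03], [0.005, 0, -0.007, 0, 0.03], [0, 0, 0, 0, 0.03]]
  ]
}}

```text
time: 11.22
tool_pos: [465.1, 106.7, 159.0]
tcp_rot: [0.698, 1.555, 1.999]
contact_force: [-0.2, -0.1, -0.1]
grip_width: 29.9
```

```bash
python3 -c "
from h import *
d=86;c=np.array([485.5,186.5]);n=np.array([.267,.964])
togo([*(c-d*n),157],n)
o,R,p=st();print('d tool',-(p[:2]-c)@n)
from plant import optics
s=optics.capture('scene')['color'];cv2.imwrite('pics/c16.png',cv2.resize(s[130:310,150:310],None,fx=4,fy=3.3))
"
```

```text
t 11.22 p [465.1 106.7 159. ] tilt [-0.0066  0.0145 -0.9999] jaw z [0.267 0.964 0.012] F [-0.2  -0.1  -0.07] w 29.9
shift tool mm [ 2.   1.6 -3.7]
turn deg 0.0 q6 -1.255
d tool 82.39365657682714
```

View pics/c16.png

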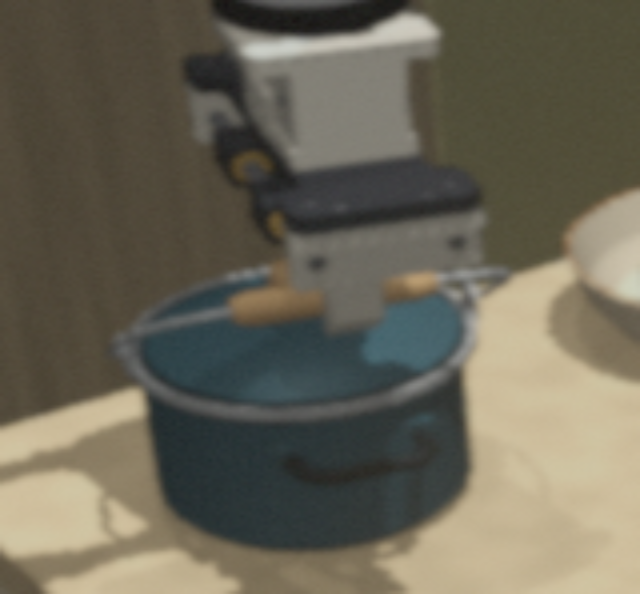

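{"api": "send_rows", "payload": {
  "commands": [
    [[-0.008, 0, 0.002, 0, 0.03], [-0.015, 0, 0, 0, 0.03], [-0.012, 0, 0, 0, 0.03], [-0.004, 0, -0.004, 0, 0.015], [0, 0, -0.004, 0, 0], [0, 0, 0, 0, 0], [0, 0, 0, 0, 0]]
  ]
}}

```text
time: 11.85
tool_pos: [464.3, 100.6, 201.8]
tcp_rot: [0.635, 1.556, 1.937]
contact_force: [1.0, -0.4, 0.5]
grip_width: 7.8
```

```bash
python3 -c "
from h import *
d=90;c=np.array([485.5,186.5]);n=np.array([.267,.964])
togo([*(c-d*n),150],n)
o,R,p=st();print('d tool',-(p[:2]-c)@n)
from plant import optics
s=optics.capture('scene')['color'];cv2.imwrite('pics/c17.png',cv2.resize(s[130:310,150:310],None,fx=4,fy=3.3))
"
```

```text
t 11.85 p [464.3 100.6 201.8] tilt [-0.0054  0.014  -0.9999] jaw z [0.266 0.964 0.012] F [ 0.97 -0.42  0.54] w 7.8
shift tool mm [51.8  2.1 -2.2]
turn deg 0.1 q6 -1.265
d tool 88.4784404249406
```

View pics/c17.png

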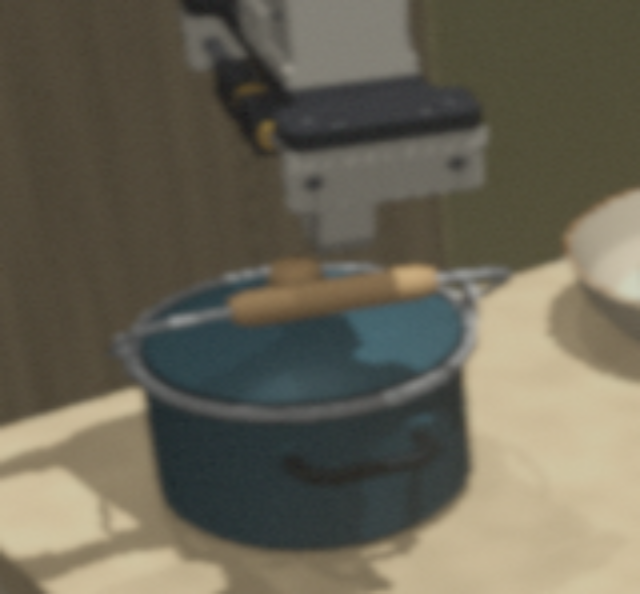

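{"api": "send_rows", "payload": {
  "commands": [
    [[0.01, 0, 0, 0, 0], [0.015, 0, -0.001, 0, 0], [0.015, 0, -0.001, 0, 0], [0.012, 0, -0.001, 0, 0], [0.008, 0, 0, 0, 0]]
  ]
}}

```text
time: 12.32
tool_pos: [462.9, 93.2, 140.4]
tcp_rot: [1.304, 1.565, 2.608]
contact_force: [-2.2, -10.6, 4.5]
grip_width: 0.6
```

```bash
python3 -c "
from h import *
d=93;c=np.array([485.5,186.5]);n=np.array([.267,.964])
togo([*(c-d*n),119],n)
o,R,p=st();print('d tool',-(p[:2]-c)@n)"
```

```text
t 12.32 p [462.9  93.2 140.4] tilt [-0.0053  0.0031 -1.    ] jaw z [0.263 0.965 0.002] F [ -2.21 -10.62   4.52] w 0.6
shift tool mm [21.4  3.   2.9]
turn deg 0.2 q6 -1.272
d tool 95.93935657074303
```

```bash
python3 -c "
from h import *
from plant import optics
s=optics.capture('scene')['color'];cv2.imwrite('pics/c18.png',cv2.resize(s[130:310,150:310],None,fx=4,fy=3.3))
s=optics.capture('wrist')['color'];cv2.imwrite('pics/w18.png',s)
"
```

```text
(no output)
```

View pics/c18.png

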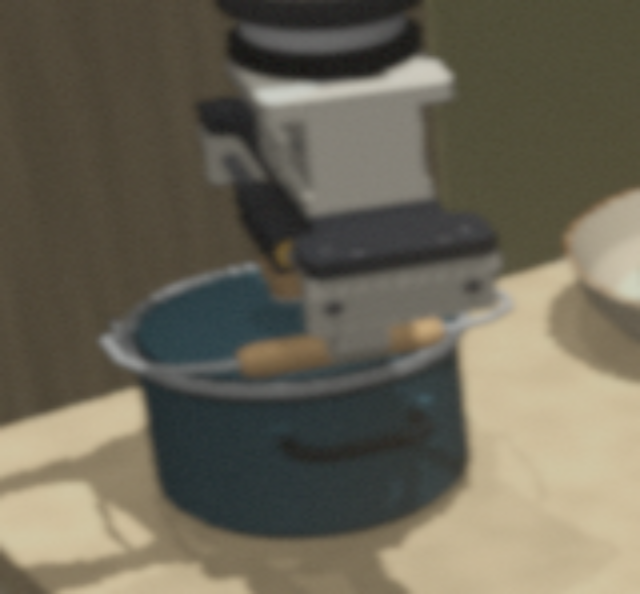

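View pics/w18.png

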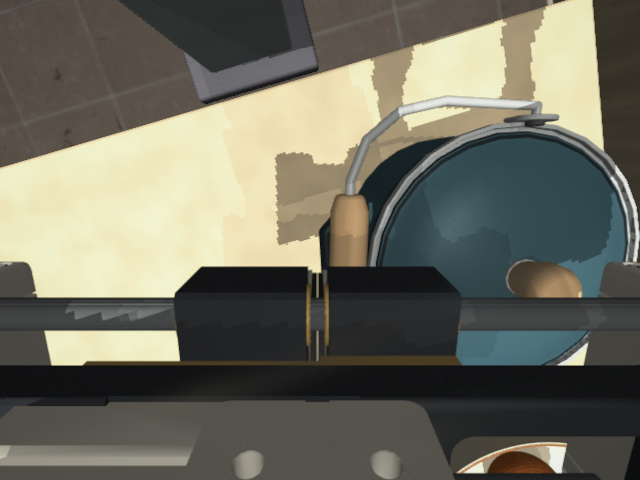

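{"api": "send_rows", "payload": {
  "commands": [
    [[0, 0, -0.004, 0, 0], [-0.01, 0, -0.002, 0, 0], [-0.012, 0, 0, 0, 0], [-0.008, 0, 0, 0, 0], [0, 0, 0, 0, 0]]
  ]
}}

```text
time: 12.83
tool_pos: [459.6, 86.9, 170.2]
tcp_rot: [1.476, 1.558, 2.779]
contact_force: [-0.1, -0.2, -0.6]
grip_width: 0.8
```

```bash
python3 -c "
from h import *
togo([0,0,0])
from plant import optics
s=optics.capture('scene')['color'];cv2.imwrite('pics/c19.png',cv2.resize(s[130:310,150:310],None,fx=4,fy=3.3))
s=optics.capture('wrist')['color'];cv2.imwrite('pics/w19.png',s)
s=optics.capture('top')['color'];cv2.imwrite('pics/t19.png',cv2.resize(s[220:370,150:330],None,fx=4,fy=4))
"
```

```text
t 12.83 p [459.6  86.9 170.2] tilt [-0.0124  0.0047 -0.9999] jaw z [0.265 0.964 0.001] F [-0.07 -0.17 -0.58] w 0.8
shift tool mm [ 175.5  417.9 -205.8]
```

View pics/c19.png

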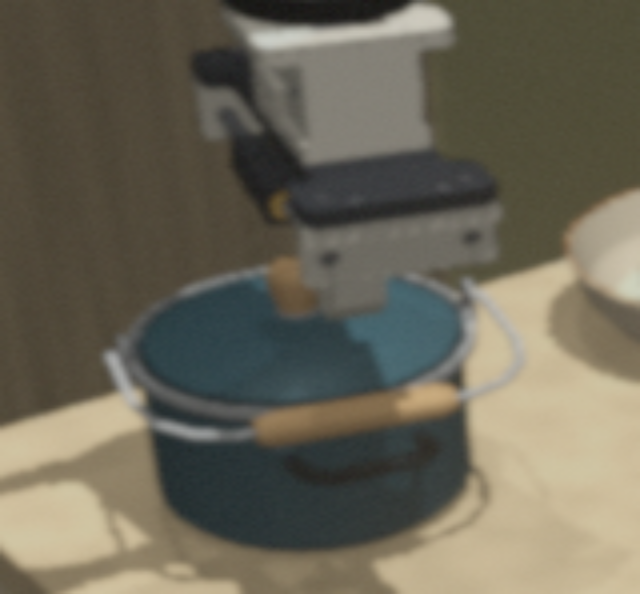

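View pics/w19.png

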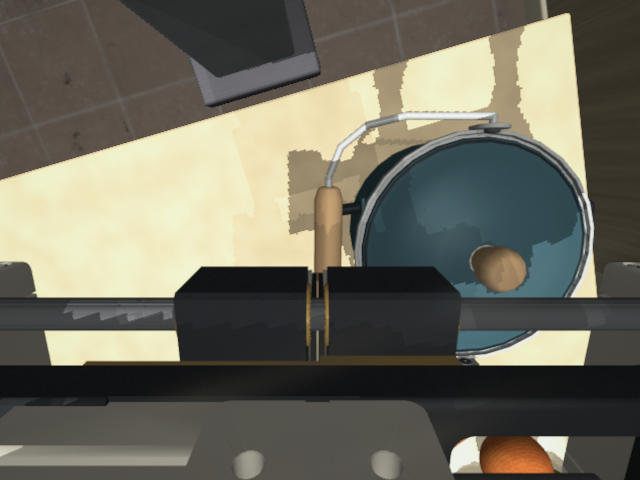

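View pics/t19.png

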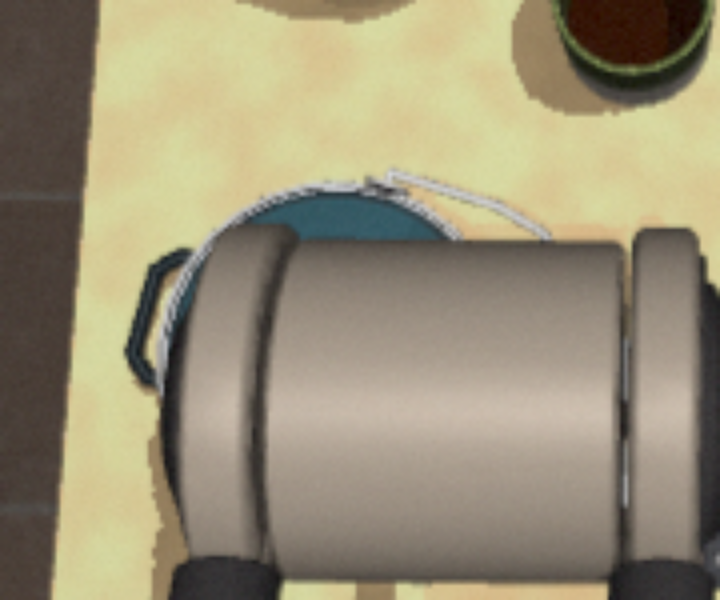

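```bash
cat >> h.py <<'E'
def wray(uv):
    from plant import optics
    _,R,p=st();w=optics.capture('wrist');T=w['T_tool_cam']
    d=R@T[:3,:3]@np.linalg.inv(Kw)@np.array([*uv,1.]);return R@T[:3,3]+p,d/np.linalg.norm(d)
def tri2(o1,d1,o2,d2):
    s=np.linalg.lstsq(np.c_[d1,-d2],o2-o1,rcond=None)[0];a=o1+s[0]*d1;b=o2+s[1]*d2
    return ((a+b)/2).round(1),round(np.linalg.norm(a-b),1)
E
python3 -c "
from h import *
from plant import optics
s=optics.capture('scene')
C=lambda x,y:((x+.5)/4-.5+150,(y+.5)/3.3-.5+130)
o,d=ray(s,C(260,430));print('grip near end',tri2(o,d[0],*wray((328,190))))
o,d=ray(s,C(453,400));
for z in(108,125):print(onplane(s,[C(260,430),C(453,400)],z), np.ptp(onplane(s,[C(260,430),C(453,400)],z),axis=0))
o,d=ray(s,C(290,272));print('knob top',tri2(o,d[0],*wray((500,270))))
"
```

```text
grip near end (array([418.3, 105. , 107.6]), np.float64(0.3))
[[417.89181825 104.50091796 108.        ]
 [497.0645039   78.48925208 108.        ]] [79.17268565 26.01166589  0.        ]
[[406.5250924   80.56538331 125.        ]
 [483.34694243  55.32606903 125.        ]] [76.82185003 25.23931428  0.        ]
knob top (array([482.2, 185.2, 142.9]), np.float64(1.0))
```

{"api": "send_rows", "payload": {
  "commands": [
    [[-0.012, 0, 0.004, 0, 0.02], [-0.012, 0.001, 0.014, 0, 0.05], [0, 0.001, 0.02, 0, 0.06], [0, 0.001, 0.02, 0, 0.06], [0, 0, 0.02, 0, 0.06], [0, 0, 0.014, 0, 0.06], [0, 0, 0.004, 0, 0.06], [0, 0, 0, 0, 0.06]]
  ]
}}

```text
time: 13.8
tool_pos: [480.5, 183.7, 189.7]
tcp_rot: [1.676, 1.547, 2.978]
contact_force: [-0.2, -0.8, 0.6]
grip_width: 49.2
```

```bash
python3 -c "
from h import *
togo([483.5,186,122],[.267,.964])
from plant import optics
s=optics.capture('scene')['color'];cv2.imwrite('pics/c20.png',cv2.resize(s[130:310,150:310],None,fx=4,fy=3.3))
s=optics.capture('wrist')['color'];cv2.imwrite('pics/w20.png',s)
togo([483.5,186,122],[.267,.964])
"
```

```text
t 13.8 p [480.5 183.7 189.7] tilt [-0.023   0.0038 -0.9997] jaw z [ 0.266  0.964 -0.002] F [-0.16 -0.81  0.56] w 49.2
shift tool mm [67.7 -3.9  3.2]
turn deg 0.0 q6 -1.094
t 13.9 p [480.2 182.6 189.8] tilt [-0.0233  0.0035 -0.9997] jaw z [ 0.267  0.964 -0.003] F [-0.5  -0.95 -0.06] w 57.0
shift tool mm [67.7 -3.8  4.3]
turn deg -0.0 q6 -1.095
```

View pics/c20.png

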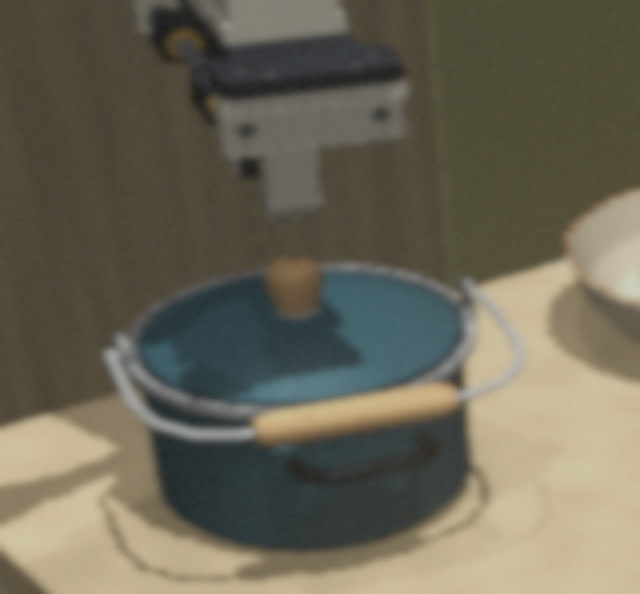

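View pics/w20.png

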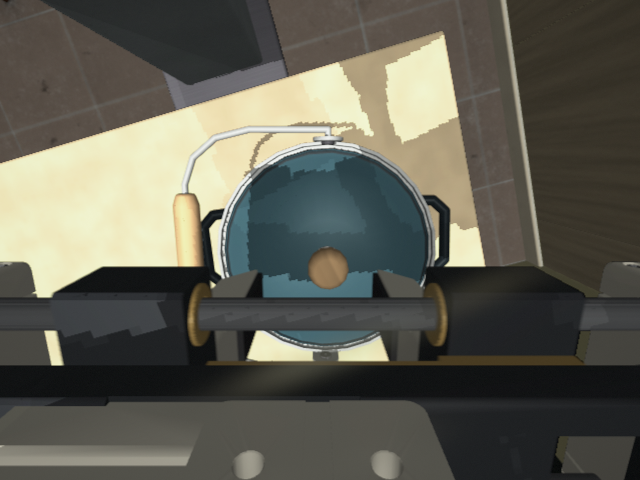

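```bash
python3 -c "
from h import *
from plant import optics
s=optics.capture('scene')
C=lambda x,y:((x+.5)/4-.5+150,(y+.5)/3.3-.5+130)
k=wplane([(328,268)],147)[0];print('knob wrist',k)
o,d=ray(s,C(294,264));print('tri',tri2(o,d[0],*wray((328,268))), onplane(s,[C(294,264)],147))
_,R,p=st();print('in tool',R.T@(k-p)); togo([0,0,0],[.267,.964])
"
```

```text
knob wrist [483.91819169 187.92051198 147.        ]
tri (array([484.9, 187.7, 145.4]), np.float64(0.9)) [[484.04539664 185.18250641 147.        ]]
in tool [43.12714821 -2.75501712  6.57316056]
t 14.05 p [480.5 182.2 190.2] tilt [-0.0225  0.0037 -0.9997] jaw z [ 0.268  0.963 -0.002] F [-0.07  0.    0.06] w 59.9
shift tool mm [ 200.3  409.5 -304. ]
turn deg -0.1 q6 -1.094
```

{"api": "send_rows", "payload": {
  "commands": [
    [[0.01, -0.001, 0.003, 0, 0.06], [0.018, -0.001, 0.002, 0, 0.06], [0.018, 0, 0.001, 0, 0.06], [0.01, 0, 0, 0, 0.06], [0, 0, 0, 0, 0.06]]
  ]
}}

```text
time: 14.47
tool_pos: [483.7, 185.5, 131.2]
tcp_rot: [1.633, 1.551, 2.927]
contact_force: [-0.2, -0.3, 0.0]
grip_width: 59.9
```

```bash
python3 -c "
from h import *
togo([484,187,121],[.267,.964])
from plant import optics
s=optics.capture('wrist')['color'];cv2.imwrite('pics/w21.png',s)
"
```

```text
t 14.47 p [483.7 185.5 131.2] tilt [-0.0193  0.0042 -0.9998] jaw z [ 0.273  0.962 -0.001] F [-0.2  -0.26  0.03] w 59.9
shift tool mm [10.2 -0.1  1.5]
turn deg -0.3 q6 -1.086
```

View pics/w21.png

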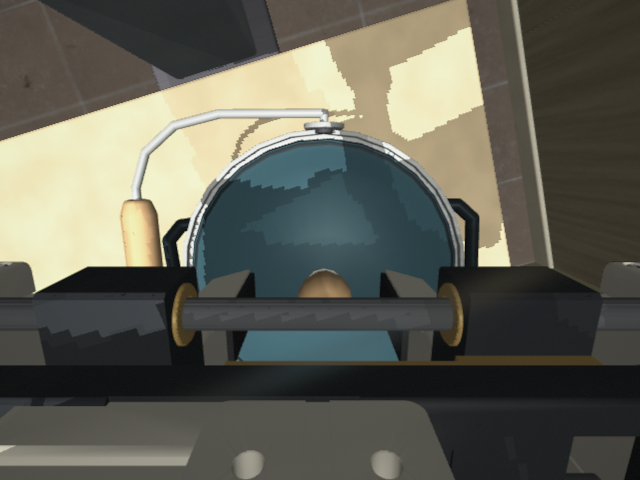

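{"api": "send_rows", "payload": {
  "commands": [
    [[0.005, 0, 0.002, 0, 0.06], [0.003, 0, 0.001, 0, 0.05], [0, 0, 0, 0, 0.04]]
  ]
}}

```text
time: 14.77
tool_pos: [485.6, 188.4, 124.3]
tcp_rot: [1.572, 1.553, 2.866]
contact_force: [0.8, -0.2, 1.7]
grip_width: 51.0
```

```bash
python3 -c "
from h import *
togo([484,187,121],[.267,.964])
from plant import optics
s=optics.capture('wrist')['color'];cv2.imwrite('pics/w22.png',s)
"
```

```text
t 14.77 p [485.6 188.4 124.3] tilt [-0.0168  0.0047 -0.9998] jaw z [ 0.274  0.962 -0.   ] F [ 0.77 -0.19  1.72] w 51.0
shift tool mm [ 3.3  1.1 -1.8]
turn deg -0.4 q6 -1.081
```

View pics/w22.png

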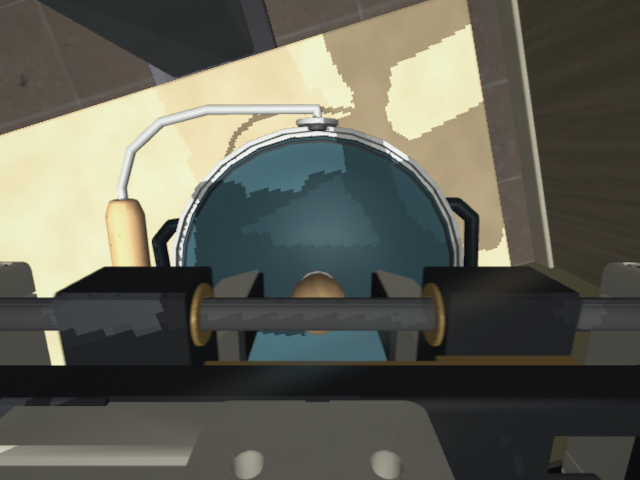

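{"api": "send_rows", "payload": {
  "commands": [
    [[0.002, 0.001, 0, 0, 0.04], [0, 0, 0, 0, 0.035], [0, 0, 0, 0, 0.03], [0, 0, 0, 0, 0.02], [0, 0, 0, 0, 0.015], [0, 0, 0, 0, 0.01], [0, 0, 0, 0, 0.01]]
  ]
}}

```text
time: 15.4
tool_pos: [485.3, 188.9, 123.7]
tcp_rot: [1.477, 1.556, 2.771]
contact_force: [0.5, -0.4, -1.5]
grip_width: 24.5
```

```bash
python3 -c "
from h import *
togo([484,187,121],[.267,.964])
from plant import optics
s=optics.capture('wrist')['color'];cv2.imwrite('pics/w23.png',s)
s=optics.capture('scene')['color'];cv2.imwrite('pics/c23.png',cv2.resize(s[130:310,150:310],None,fx=4,fy=3.3))
"
```

```text
t 15.4 p [485.3 188.9 123.7] tilt [-0.0137  0.0053 -0.9999] jaw z [0.273 0.962 0.001] F [ 0.55 -0.37 -1.46] w 24.5
shift tool mm [ 2.7  0.7 -2.2]
turn deg -0.4 q6 -1.08
```

View pics/w23.png

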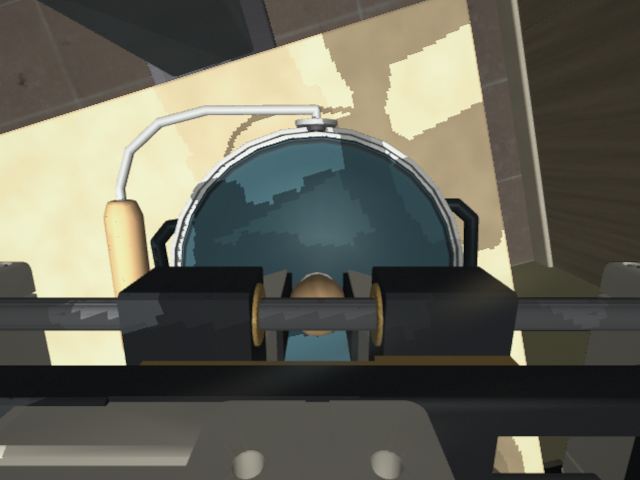

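View pics/c23.png

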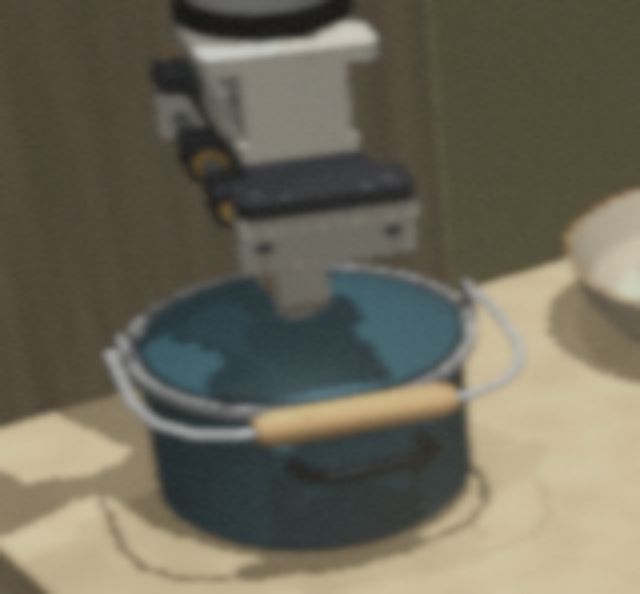

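{"api": "send_rows", "payload": {
  "commands": [
    [[-0.002, 0, 0, 0, 0.01], [-0.005, 0, 0, 0, 0.01], [-0.009, 0, 0, 0, 0.01], [-0.012, 0, 0, 0, 0.01], [-0.012, 0, 0, 0, 0.01], [-0.012, 0, 0, 0, 0.01], [-0.012, 0, 0, 0, 0.01], [-0.01, 0, 0, 0, 0.01], [-0.005, 0, 0, 0, 0.01], [0, 0, 0, 0, 0.01]]
  ]
}}

```text
time: 16.33
tool_pos: [485.1, 188.2, 209.9]
tcp_rot: [1.577, 1.554, 2.871]
contact_force: [-0.5, -0.5, -3.2]
grip_width: 24.5
```

```bash
python3 -c "
from h import *
togo([485.3,187.5,226],[.267,.964])
from plant import optics
s=optics.capture('scene')['color'];cv2.imwrite('pics/c24.png',cv2.resize(s[90:310,150:350],None,fx=4,fy=2.7))
"
```

```text
t 16.33 p [485.1 188.2 209.9] tilt [-0.0166  0.0046 -0.9999] jaw z [ 0.273  0.962 -0.   ] F [-0.53 -0.54 -3.17] w 24.5
shift tool mm [-16.1  -0.1  -0.6]
turn deg -0.4 q6 -1.079
```

View pics/c24.png

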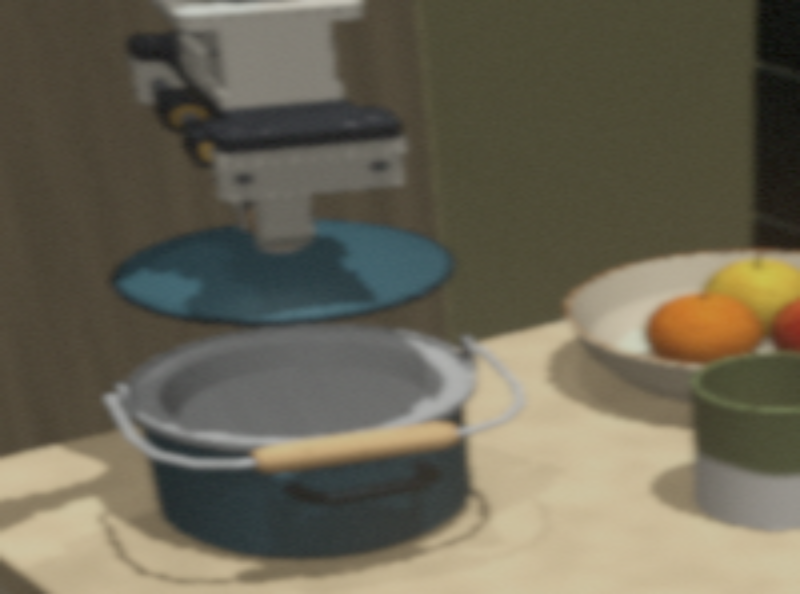

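{"api": "send_rows", "payload": {
  "commands": [
    [[-0.004, 0, 0, 0, 0.01], [-0.007, 0, 0, 0, 0.01], [-0.003, 0, 0, 0, 0.01], [0, 0, 0, 0, 0.01], [0, 0, 0, 0, 0.01], [0, 0, 0, 0, 0.01]]
  ]
}}

```text
time: 16.88
tool_pos: [484.1, 187.8, 222.9]
tcp_rot: [1.681, 1.549, 2.975]
contact_force: [-0.2, -0.1, -2.4]
grip_width: 24.4
```

```bash
python3 -c "
from h import *
togo([485.3,187.5,224],[.267,.964])
from plant import optics
s=optics.capture('scene');c=s['color'];cv2.imwrite('pics/c25.png',cv2.resize(c[90:310,150:350],None,fx=4,fy=2.7))
cv2.imwrite('pics/f25.png',c)
t=optics.capture('top')['color'];cv2.imwrite('pics/t25.png',t)
o,R,p=st();togo([485.3,187.5,224]);print(o['dq'].round(4))
"
```

```text
t 16.88 p [484.1 187.8 222.9] tilt [-0.0212  0.0036 -0.9998] jaw z [ 0.273  0.962 -0.002] F [-0.17 -0.13 -2.37] w 24.4
shift tool mm [-1.1 -1.3  0. ]
turn deg -0.4 q6 -1.079
t 16.98 p [484.  187.8 222.8] tilt [-0.0215  0.0035 -0.9998] jaw z [ 0.273  0.962 -0.002] F [-0.19  0.61 -3.23] w 24.3
shift tool mm [-1.2 -1.3  0.1]
[ 0.0018 -0.0003 -0.0003  0.0003 -0.0022  0.0001]
```

View pics/c25.png

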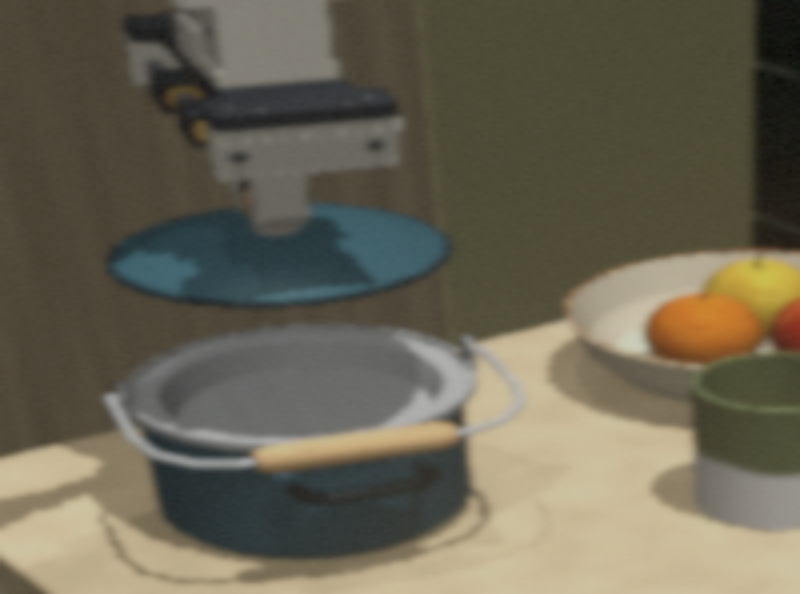

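View pics/t25.png

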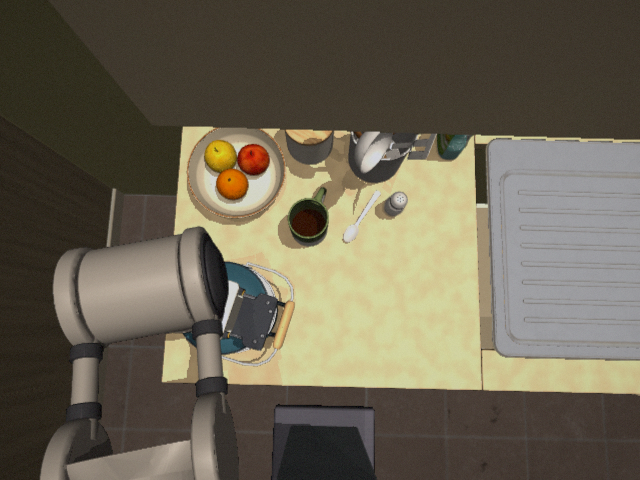

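```bash
python3 -c "
from plant import close_job; print(close_job())"
```

```text
the job is handed in; nothing more can be done
None
```

I seated both lids in the pot and folded the bail down. The arm now holds the outer lid by its knob above the pot. I handed the job in at about 17 s of the 64 s allowed; no verdict was reported.

**Last checks**
- **Outer lid:** it was lifted 99 mm from where the knob was gripped, and the tool is straight over the pot. The tool is tilted about 0.02 rad, and the arm was still. The wrist reads about 3 N, which fits the outer lid alone, with the fingers 24 mm apart.
- **Inner lid:** the final scene picture shows it lying flat on the rim. I judged the seating from pictures and did not measure it separately.
- **Bail:** the grip triangulated at 107.6 mm above the worktop just after folding, which is level, or fully folded. It still looked down in the last pictures.
- **Other objects:** the mug, salt shaker and teaspoon look unmoved in the top view. The pot is back within a few millimetres of its start.

**What went less smoothly**
- **Lowering the lids:** the first time they touched the rim I pressed with about 35 N. They rebounded about 3 mm, still held, and I lowered them again more gently.
- **Folding the bail:** the fingertips slid to the outside of the grip and pushed on it with about 11 N. The pot seemed to rock or shift, by my estimate about 0.05 rad, then settled back when I eased off. I have no exact reading of that peak.
- **Camera disagreement:** the scene and top cameras disagreed by 2 to 4 mm on the pot and lid centres, so I averaged them.

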